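Fit the spindle's retaining ring with the ring pliers

ROBOT

A 7-joint arm with a two-finger parallel gripper is mounted at the origin on the work surface. World frame = base frame: x ahead of the robot, y to its left, z up, the work surface at z = 0. Lengths are in m, angles in rad, forces in N, time in s.
With the tool pointing down it reaches from about 0.425 to 0.925 m from the base axis. Payload 6.8 kg.
Tool frame: the origin (TCP) lies at the very end of the fingers, on their centre line; the grasp point (between the pads) lies 19 mm behind it (tcp_to_grasp is the distance from the TCP to the grasp point, in m); z points along the fingers, y is the direction in which the jaws open and shut (so a half turn about z gives the same grasp; the last joint's range is limited). The gripper opens to 85 mm and grips with 20 to 120 N. Pads are 22 mm wide; open, the fingers measure 114 mm over their backs; the gripper's body (76 mm by 85 mm) begins 54 mm behind the grasp point. The pads swing forward as they close: fully open they stand 13 mm farther back than shut.
Start: joints at [1.041, 0.477, 0.022, 1.555, -0.011, 1.109, -0.083], TCP at [0.276, -0.616, 0.231] pointing down, gripper open.
Joint ranges: [-2.96, 2.96], [-0.34, 2.1], [-1.41, 1.46], [0.24, 2.44], [-1.37, 4.51], [0.17, 1.92], [-2.96, 2.96]. Speed limits (rad/s): [2.39, 2.39, 3.14, 3.14, 3.14, 3.14, 3.14].

INTERFACE

Orientations are given as a unit quaternion [w, x, y, z].
In Python, from station import * gives the robot as it stands.
- The arm moves only by the tool apply_moves, never from a script. Its argument "increments" is one flat list of numbers, 5 for each row, row after row: the finger opening in mm, from 0 to 85.4, then the shift along the tool's x, y, z in mm, then the turn about the tool's z in degrees. In form: [claw, tx, ty, tz, roll, claw, tx, ty, tz, roll, ...]. A call has 1 to 12 rows; each row shifts and turns the pose as measured when the row begins, along the tool's axes as they then stand; what a row does not reach is not made up. A row lasts 1/8 s, in which the tool goes at most 62.5 mm and 10.7 degrees, less where a joint would pass 70% of its speed; a pose out of reach is approached as far as the arm can. A call with a gripper value outside its range is refused whole. The fingers move at their own pace and stop on an object; "squeeze" is the grip in N (left out, the last holds). Time passes only in rows, so rows that do not move let the fingers close. It gives the time, the measured TCP pose, the force and the opening at its end, in the units of the state.
- get_obs(): the state, without advancing time (a new reading comes with each control period).
- read_camera(name): name is "scene" or "top" or "wrist"; returns (picture, depth): 420x560x3 uint8, blue, green, red; 420x560 float32, m along the optical axis (not along the pixel's ray), 0 where there is no reading.
- get_calibration(name): a dict with "mtx" (3x3 intrinsics, pixels), "D" ([k1, k2, p1, p2, k3] as OpenCV has them; the pictures are not rectified), "camera_from_world" (4x4, takes a point from world to camera coordinates); the wrist camera has in their place "T_tool_cam" (4x4, takes a point from camera to tool coordinates, whose origin is the TCP and whose axes are the flange's). Camera axes: x right, y down, z forward; pixel columns grow to the right and rows downward; lengths in m; the calibration is good to about 2 mm. A picture is of the moment at which its call begins: read the wrist's pose just before it. get_calibration takes no time and is no camera call.
- hand_in(): hands the job in, once; it reports no verdict.
Trained networks look in the newest picture that a camera, given by its name, has taken for a name from the list of things; names that differ only in an ending like _2 or _b are one class to them, and where a whole thing is asked for, a point or a joint stands for the part that bears it (a point fixed in the world has none). Each returns a list of dicts, best first, with "p" (0 to 1); they miss things now and then, are a little off and sometimes report something else, mostly with a low value. They report only what shows in the picture. A call takes as long as a camera call.
- outline_of(camera, thing): "pixels" (420x560 bool, what is visible of it) and "extent" ([centre column, centre row, width, height] in pixels, round what is visible of it).
The state is a dict: "t": time; "q": joint angles; "joint_vel": joint speeds; "joint_torque": joint torques, N m; "eef_pos": TCP position; "tool_rot": TCP orientation; "contact_force": force on the tool from outside, world axes, zero at the start; "torque": the same for the moment, N m; "gripper_width": opening from 0.0 (shut) to 1.0 (fully open).
Only numpy, scipy, OpenCV 4.12 (cv2) and the standard library are available. Lean on these libraries where they do the work, as an engineer would, in place of code of your own. Each camera call takes 0.05 s, during which the arm holds its last target.

TASK

Take up the retaining ring on the tips of the ring pliers that wait in the loading stand, spread it, slide it over the drive unit's spindle and press the sprung collar down with it until the ring can snap fully home in the spindle's groove, where it stays and holds the collar down. Do it by feel: press gently (less than 25 N on the spindle and collar), spread the ring no further than it needs, and leave the other things on the bench alone. Then put the empty pliers back upright in the fork of the stand and let go.

Things in the scene. Friction and masses are not known exactly. Their poses are not given: they have to be found in the camera images.
- pliers: Retaining-ring pliers, 112 mm high, upright in the stand's fork, tips down; squeezing the handles spreads the tips. Origin: underside centre of the guard plate (24 x 60 x 6 mm in x, y, z) that rests on the fork; pivot 3 mm higher, along x. z up, y towards the left handle, x from the tips towards the ring's centre. About 0.15 kg.
- pliers_grip (a point): Grip point midway between the handles, 43 mm above the pliers' origin, axes as theirs. Rubber handles 14 mm wide (x), 8 mm thick (y), from 16 to 69 mm above the origin; at this height 50 mm over their outer faces at rest, leaning out 0.12 rad. The return spring makes it about 7 N per handle at 47 mm, 30 N at 30 mm, the ring included.
- pliers_tips (a point): Midway between the two tip pins, at their lower ends, 43.5 mm below the pliers' origin. Pins: 4 mm thick, 4.5 mm long, at y = +-7.4 mm at rest, each under a 10 x 8 mm shoulder that bears on the eyelet. In handle gaps at the grip point: below about 46 mm the pins push the eyelets apart; at 47 mm the pins are free and the pliers are still held.
- lever_l (a joint): Angle of the left (+y) lever (rad), 0 at rest; 40 mm of handle travel at the grip point per rad, and 42 mm of tip travel outward.
- lever_r (a joint): The same for the right (-y) lever.
- ring: The retaining ring: dark steel, 5 mm thick, outer radius 19 mm, inner 14.2 mm, about 0.03 kg, level on the stand's ledge. Origin at its underside, axes as point ring_center.
- ring_center (a point): Centre of the ring, half-way up; z up, x from the gap between its eyelets to its back. The eyelets (10.5 mm square, hole 5.5 x 6.5 mm) are at x = -23, y = +-8 mm, already on the pliers' pins. When spread to pass the spindle, the ring fits best with the spindle's axis 22 mm from the line of the pins towards +x; it grows 1.5 mm longer in x as it shuts.
- ring_u (a joint): Opening of the ring's +y arm (rad), sprung shut: 0 shut, 0.13 just lets the spindle through (handle gap about 35 mm), 0.21 gives 1 mm all round (gap about 30 mm), above 0.33 it is bent (gap about 22 mm).
- ring_v (a joint): The same for the ring's -y arm.
- collar (a joint): How far the collar on the spindle is pressed down (m): 0 at rest, 0.0065 at its stop. Its spring pushes back with 5.5 N at rest, 9.4 N at the stop. A ring lying on the collar is level with the groove from 0.0045 to 0.0065; once in the groove it keeps the collar about 0.0045 down.
- drive_axis (a point): Spindle axis at the top of the drive's fixed housing, z up. The steel spindle (32 mm diameter; groove 26.4 mm diameter, 7.5 mm wide; above it a 4.5 mm land and a 7 mm cone to a 22 mm top) stands at an unreported height, found by touch: top 31 to 43 mm, resting collar's face (68 mm diameter) 19 to 31 mm above here, always 12 mm below the top.
- drive: The drive unit (grey housing 112 x 112 x 50 mm) with the spindle and collar it carries; origin at the centre of its underside on the bench.
- stand_fork (a point): Seat of the pliers' origin: midway between the two prongs at their top faces, 80 mm above the bench; z up, x to the fork's open end. Prongs 14 mm wide, 8 mm thick, 26 mm apart inside, from a post 37 mm behind the seat to 14 mm before it. Ring and tips hang below them: lift 10 mm, pull 45 mm along +x, then up; return likewise. Ring ledge 35 mm high.
- gauge: bystander: round grey gauge housing, 88 mm across, 24 mm high; origin at its underside.
- meter: bystander: black hand meter 50 x 96 x 16 mm; origin at its underside.
- driver: bystander: yellow-handled screwdriver lying on the bench; origin at its underside.
- standoff_a: bystander: brass standoff, 10 mm thick, 38 mm long, lying; origin at its underside.
- standoff_b: bystander: brass standoff, 10 mm thick, 38 mm long, lying; origin at its underside.
- tub: bystander: fixed clear open tub 110 x 140 x 55 mm; origin at its underside.
- spare_spacer: bystander: yellow plastic spacer ring, 40 mm across, 8 mm high; origin at its underside.

How it is judged:
By the outcome, as a careful person would: the job done as asked, in the order asked, and still so for the second after the job is handed in, with the robot touching nothing.
It also fails if it takes over 58 s, if anything falls off the work surface, if the arm or the gripper's body presses on something with over 40 N, if the wrist force passes 120 N, or if a joint passes its speed limit or range.

## Working session

There is one attempt and no reset: what is moved stays moved. The work goes in short steps, Python scripts to look and compute and a tool call to move; the robot and the scene stay as the last step left them, time stands still between calls to the robot, and variables do not carry over. Pictures are saved under pics/ and viewed, and the job is handed in when it is done.

Besides the shell and the picture viewer there is one more tool, called after ">>>" as name(argument=value, ...) on one line, values as JSON. apply_moves: Moves the arm, as the interface text tells. Its arguments: {"type":"object","properties":{"increments":{"type":"array"},"squeeze":{"type":"number"}},"required":["increments"]}

```bash
ls; mkdir -p pics; python3 - <<'E'
from station import *
import cv2,numpy as np
o=get_obs()
for k,v in o.items(): print(k,np.round(v,4))
for n in("scene","top","wrist"):
    p,d=read_camera(n); cv2.imwrite(f"pics/{n}0.png",p); np.save(f"pics/{n}0.npy",d)
    c=get_calibration(n)
    print(n,{k:np.round(v,4).tolist() for k,v in c.items()})
E
```

```text
pics
t 0.0
q [ 1.0409  0.4778  0.0223  1.5564 -0.0114  1.1093 -0.0831]
joint_vel [-0.0013 -0.     -0.0001 -0.0003  0.002   0.001   0.0006]
joint_torque [ 1.00000e-03 -5.96445e+01  1.60800e+00 -2.81192e+01  1.24000e-02
  9.40000e-03  0.00000e+00]
eef_pos [ 0.2761 -0.6153  0.2303]
tool_rot [-9.000e-04  9.778e-01  2.094e-01 -3.000e-04]
contact_force [ 0.4569  0.2972 -0.5795]
torque [-0.0033 -0.0353  0.0114]
gripper_width 0.9999
scene {'mtx': [[491.7988, 0.0, 289.0613], [0.0, 491.7988, 205.8757], [0.0, 0.0, 1.0]], 'D': [-0.157, 0.0, 0.0, 0.0, 0.0], 'camera_from_world': [[-0.1568, 0.9875, -0.0136, 0.1481], [0.8235, 0.1231, -0.5539, -0.4398], [-0.5453, -0.0981, -0.8325, 1.4088], [0.0, 0.0, 0.0, 1.0]]}
top {'mtx': [[473.0044, 0.0, 274.1846], [0.0, 473.0044, 212.9383], [0.0, 0.0, 1.0]], 'D': [-0.0729, 0.0, 0.0, 0.0, 0.0], 'camera_from_world': [[-0.0084, -0.9991, -0.0426, -0.0308], [-0.9923, 0.0136, -0.1231, 0.6032], [0.1236, 0.0412, -0.9915, 0.8528], [0.0, 0.0, 0.0, 1.0]]}
wrist {'mtx': [[327.6193, 0.0, 275.5658], [0.0, 327.6193, 216.7278], [0.0, 0.0, 1.0]], 'D': [-0.0351, 0.0, 0.0, 0.0, 0.0], 'T_tool_cam': [[0.0, -0.9613, -0.2754, 0.0684], [1.0, -0.0002, 0.0007, -0.0001], [-0.0007, -0.2754, 0.9613, -0.1439], [0.0, 0.0, 0.0, 1.0]]}
```

View pics/scene0.png

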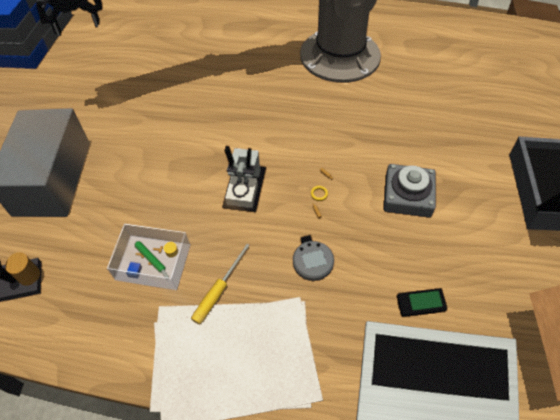

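View pics/top0.png

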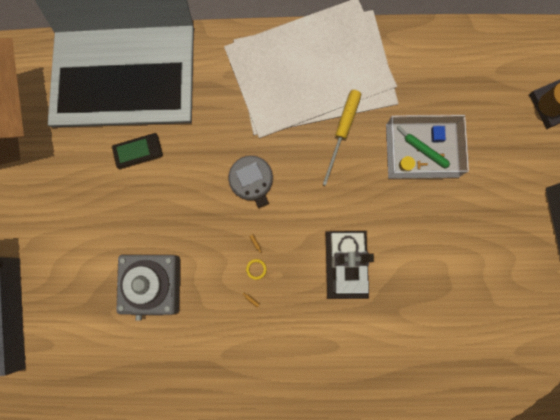

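View pics/wrist0.png

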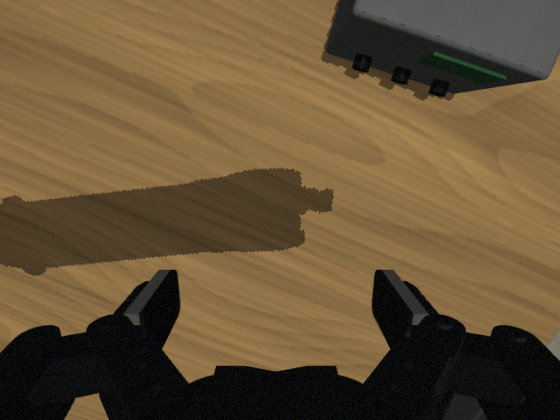

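```bash
cat > h.py <<'E'
from station import *
import cv2,numpy as np
from scipy.spatial.transform import Rotation as R
def quat(q): return R.from_quat([q[1],q[2],q[3],q[0]])
def tool_T(o=None):
    o=o or get_obs(); T=np.eye(4); T[:3,:3]=quat(o["tool_rot"]).as_matrix(); T[:3,3]=o["eef_pos"]; return T
def world_from_cam(n,T=None):
    c=get_calibration(n)
    if n=="wrist": return (T if T is not None else tool_T())@np.array(c["T_tool_cam"])
    return np.linalg.inv(np.array(c["camera_from_world"]))
def cloud(n,d,T=None):
    c=get_calibration(n);h,w=d.shape
    uv=np.stack(np.meshgrid(np.arange(w),np.arange(h)),-1).reshape(-1,1,2).astype(np.float64)
    xy=cv2.undistortPoints(uv,np.array(c["mtx"]),np.array(c["D"],float)).reshape(h,w,2)
    P=np.concatenate([xy*d[...,None],d[...,None]],-1)
    W=world_from_cam(n,T); X=P@W[:3,:3].T+W[:3,3]; X[d<=0]=np.nan
    return X
def proj(n,X,T=None):
    c=get_calibration(n);M=np.linalg.inv(world_from_cam(n,T))
    r,_=cv2.Rodrigues(M[:3,:3]);p,_=cv2.projectPoints(np.atleast_2d(np.asarray(X,float)),r,M[:3,3],np.array(c["mtx"]),np.array(c["D"],float))
    return p.reshape(-1,2)
def crop(im,x0,y0,x1,y1,k): return cv2.resize(im[y0:y1,x0:x1],None,fx=k,fy=k,interpolation=cv2.INTER_CUBIC)
E
python3 - <<'E'
from h import *
for n,b,bd in(("top",(315,220,385,305),(105,245,190,325)),("scene",(215,135,275,220),(375,150,445,225))):
    p=cv2.imread(f"pics/{n}0.png");d=np.load(f"pics/{n}0.npy")
    cv2.imwrite(f"pics/{n}_st.png",np.hstack([cv2.resize(crop(p,*b,7),(400,480)),cv2.resize(crop(p,*bd,7),(400,480))]))
    X=cloud(n,d)
    for lab,(x0,y0,x1,y1) in(("stand",b),("drive",bd)):
        P=X[y0:y1,x0:x1].reshape(-1,3);P=P[~np.isnan(P).any(1)]
        print(n,lab,"hist",np.histogram(P[:,2],bins=np.arange(-.01,.2,.01)))
        for lo,hi in((.005,.03),(.03,.045),(.045,.06),(.06,.075),(.075,.09),(.09,.12),(.12,.17)):
            q=P[(P[:,2]>lo)&(P[:,2]<hi)]
            if len(q)>3: print(lo,len(q),"mean",q.mean(0).round(4),"min",q.min(0).round(4),"max",q.max(0).round(4))
E
```

```text
top stand hist (array([1480, 2480,  110,   18,  587,   51,    7,    4,  343,  594,   83,
         15,   15,   13,   12,   88,   21,    0,    0,    0]), array([-0.01,  0.  ,  0.01,  0.02,  0.03,  0.04,  0.05,  0.06,  0.07,
        0.08,  0.09,  0.1 ,  0.11,  0.12,  0.13,  0.14,  0.15,  0.16,
        0.17,  0.18,  0.19]))
0.005 1014 mean [ 0.4972 -0.1648  0.0084] min [ 0.4365 -0.2436  0.005 ] max [ 0.589  -0.1346  0.03  ]
0.03 635 mean [ 0.5438 -0.1714  0.0359] min [ 0.4656 -0.2028  0.0302] max [ 0.5638 -0.1443  0.0442]
0.045 10 mean [ 0.4682 -0.1467  0.0515] min [ 0.4573 -0.1475  0.0496] max [ 0.477  -0.1451  0.0536]
0.06 17 mean [ 0.4814 -0.1606  0.0722] min [ 0.4562 -0.1866  0.0669] max [ 0.5021 -0.145   0.0749]
0.075 924 mean [ 0.4877 -0.1728  0.0819] min [ 0.4561 -0.2029  0.0753] max [ 0.5284 -0.145   0.0899]
0.09 113 mean [ 0.5152 -0.1793  0.0978] min [ 0.5032 -0.1956  0.09  ] max [ 0.5275 -0.1613  0.1183]
0.12 134 mean [ 0.5147 -0.1796  0.1446] min [ 0.5076 -0.2017  0.1203] max [ 0.5218 -0.1465  0.1525]
top drive hist (array([1400, 1626,   78,  116,  165, 1884,  416,  154,  759,
[... 1812 characters left out ...]
90,    0,
          0,    0,    0,    0,    0,    0,    0,    0,    0]), array([-0.01,  0.  ,  0.01,  0.02,  0.03,  0.04,  0.05,  0.06,  0.07,
        0.08,  0.09,  0.1 ,  0.11,  0.12,  0.13,  0.14,  0.15,  0.16,
        0.17,  0.18,  0.19]))
0.005 350 mean [0.5224 0.1968 0.0179] min [0.4043 0.137  0.005 ] max [0.5321 0.2827 0.03  ]
0.03 746 mean [0.494  0.1971 0.041 ] min [0.4163 0.1472 0.0301] max [0.5331 0.2565 0.045 ]
0.045 667 mean [0.493  0.1995 0.0485] min [0.4238 0.1488 0.045 ] max [0.5298 0.2551 0.0551]
0.06 492 mean [0.4792 0.2038 0.0703] min [0.4411 0.1715 0.0623] max [0.5108 0.2368 0.0748]
0.075 136 mean [0.4783 0.2029 0.081 ] min [0.4583 0.1815 0.075 ] max [0.4908 0.2194 0.0858]
```

View pics/top_st.png

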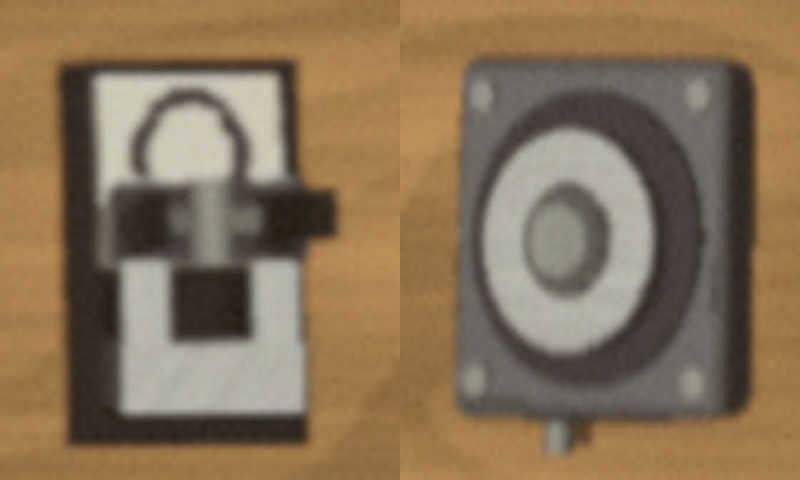

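View pics/scene_st.png

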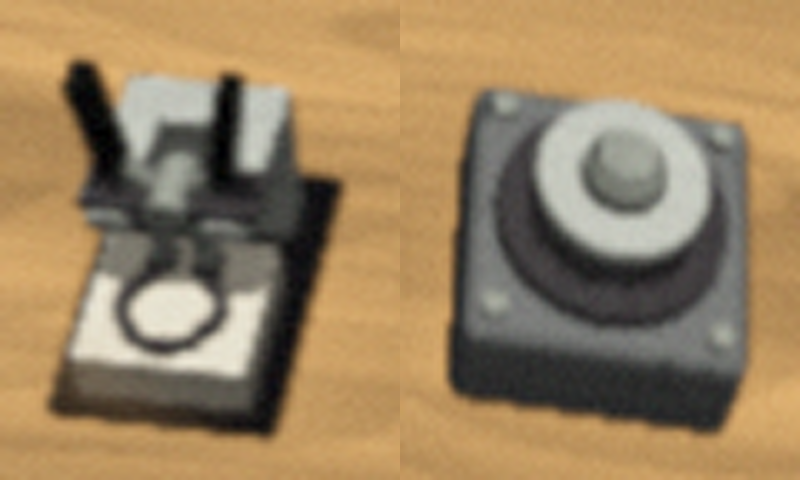

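```bash
cat >> h.py <<'E'
def plan(x,y,z,yaw,claw,n,start=None):
    """rows in tool axes to reach TCP (m), yaw (deg, of tool x in world)"""
    o=get_obs();T=tool_T(o);p=T[:3,3].copy();a=np.arctan2(T[1,0],T[0,0])
    da=(np.radians(yaw)-a+np.pi)%(2*np.pi)-np.pi; d=(np.array([x,y,z])-p)*1000/n
    rows=[]
    for i in range(n):
        ai=a+da*i/n; c,s=np.cos(ai),np.sin(ai)
        rows+=[claw,round(c*d[0]+s*d[1],1),round(s*d[0]-c*d[1],1),round(-d[2],1),round(-np.degrees(da)/n,1)]
    print("from",p.round(4),round(np.degrees(a),2),rows)
def st():
    o=get_obs();T=tool_T(o);print("t",round(o["t"],2),"p",np.round(o["eef_pos"],4),"yaw",round(np.degrees(np.arctan2(T[1,0],T[0,0])),2),"tilt",T[:3,2].round(4),"F",np.round(o["contact_force"],2),"M",np.round(o["torque"],3),"g",round(o["gripper_width"],4)); return o
E
python3 -c "
from h import *
plan(.5,-.174,.25,0,85,10)"
```

```text
from [ 0.2762 -0.6154  0.2305] 24.17 [85, np.float64(38.5), np.float64(-31.1), np.float64(-1.9), np.float64(2.4), 85, np.float64(37.1), np.float64(-32.7), np.float64(-1.9), np.float64(2.4), 85, np.float64(35.7), np.float64(-34.2), np.float64(-1.9), np.float64(2.4), 85, np.float64(34.3), np.float64(-35.7), np.float64(-1.9), np.float64(2.4), 85, np.float64(32.7), np.float64(-37.1), np.float64(-1.9), np.float64(2.4), 85, np.float64(31.1), np.float64(-38.5), np.float64(-1.9), np.float64(2.4), 85, np.float64(29.5), np.float64(-39.8), np.float64(-1.9), np.float64(2.4), 85, np.float64(27.8), np.float64(-41.0), np.float64(-1.9), np.float64(2.4), 85, np.float64(26.0), np.float64(-42.1), np.float64(-1.9), np.float64(2.4), 85, np.float64(24.2), np.float64(-43.2), np.float64(-1.9), np.float64(2.4)]
```

>>> apply_moves(increments=[85,38.5,-31,-4,2.4,85,37,-33,-4,2.4,85,36,-34,-4,2.4,85,34,-36,-2,2.4,85,33,-37,-2,2.4,85,31,-38.5,-2,2.4,85,29.5,-40,0,2.4,85,28,-41,0,2.4,85,26,-42,0,2.4,85,24,-43,0,2.4], squeeze=60)

```text
t: 1.4
eef_pos: [0.5058, -0.1653, 0.2466]
tool_rot: [-0.001, 1.0, -0.01, -0.002]
contact_force: [-0.3, -1.1, 0.6]
gripper_width: 0.992
```

```bash
python3 - <<'E'
from h import *
st()
T=tool_T();p,d=read_camera("wrist");cv2.imwrite("pics/w1.png",p);np.savez("pics/w1.npz",d=d,T=T)
plan(.5,-.174,.25,0,85,3)
E
```

```text
t 1.4 p [ 0.5058 -0.1653  0.2466] yaw -1.13 tilt [-0.0038  0.0015 -1.    ] F [-0.31 -1.08  0.61] M [-0.003 -0.022 -0.05 ] g 0.9918
from [ 0.5092 -0.1572  0.2468] -0.7 [85, np.float64(-3.0), np.float64(5.6), np.float64(-1.1), np.float64(-0.2), 85, np.float64(-3.0), np.float64(5.6), np.float64(-1.1), np.float64(-0.2), 85, np.float64(-3.0), np.float64(5.6), np.float64(-1.1), np.float64(-0.2)]
```

View pics/w1.png

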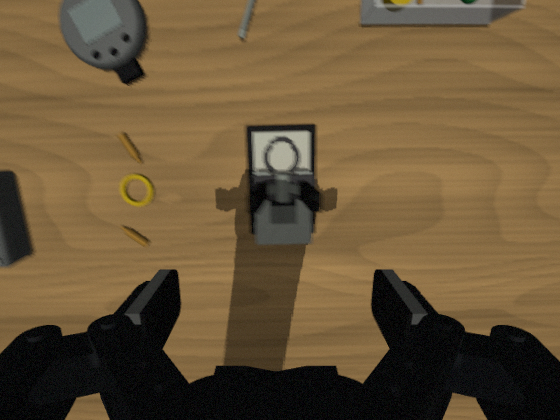

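>>> apply_moves(increments=[85,-14,8,16,-0.3,85,-14,8,15,-0.3,85,0,0,0,0,85,0,0,0,0])

```text
t: 1.95
eef_pos: [0.482, -0.1701, 0.2152]
tool_rot: [-0.003, 1.0, 0.003, -0.0]
contact_force: [0.1, 0.6, 0.4]
gripper_width: 0.997
```

```bash
python3 - <<'E'
from h import *
st()
T=tool_T();p,d=read_camera("wrist");cv2.imwrite("pics/w2.png",p);np.savez("pics/w2.npz",d=d,T=T)
st()
cv2.imwrite("pics/w2c.png",crop(p,180,100,380,290,4)[:600,:800])
X=cloud("wrist",d,T)
P=X[60:300,180:380].reshape(-1,3);P=P[~np.isnan(P).any(1)]
print(np.histogram(P[:,2],bins=np.arange(-.01,.2,.01)))
for lo,hi in((.005,.03),(.03,.045),(.045,.06),(.06,.077),(.077,.083),(.083,.09),(.09,.12),(.12,.17)):
    q=P[(P[:,2]>lo)&(P[:,2]<hi)]
    if len(q)>3: print(lo,len(q),"med",np.median(q,0).round(4),"min",q.min(0).round(4),"max",q.max(0).round(4))
E
```

```text
t 1.95 p [ 0.482  -0.1701  0.2152] yaw 0.29 tilt [-8.0e-04  6.4e-03 -1.0e+00] F [0.07 0.56 0.44] M [-0.007 -0.051 -0.007] g 0.9965
t 2.0 p [ 0.4819 -0.1702  0.2152] yaw 0.29 tilt [-0.001   0.0063 -1.    ] F [-0.01 -0.11 -0.1 ] M [0.03  0.029 0.028] g 0.9917
(array([ 1736, 37346,   321,    63,  2248,   531,    64,    80,   213,
        3174,   536,   108,   127,   158,   164,   370,   354,     0,
           0,     0]), array([-0.01,  0.  ,  0.01,  0.02,  0.03,  0.04,  0.05,  0.06,  0.07,
        0.08,  0.09,  0.1 ,  0.11,  0.12,  0.13,  0.14,  0.15,  0.16,
        0.17,  0.18,  0.19]))
0.005 1812 med [ 0.5346 -0.1722  0.0093] min [ 0.4425 -0.2151  0.0059] max [ 0.5706 -0.1344  0.0297]
0.03 2748 med [ 0.5441 -0.1746  0.0365] min [ 0.4771 -0.2047  0.03  ] max [ 0.5636 -0.1445  0.045 ]
0.045 95 med [ 0.4775 -0.174   0.0529] min [ 0.477  -0.1887  0.045 ] max [ 0.4782 -0.1615  0.0598]
0.06 169 med [ 0.4775 -0.1766  0.0715] min [ 0.4768 -0.2006  0.06  ] max [ 0.5287 -0.148   0.077 ]
0.077 2392 med [ 0.4737 -0.1757  0.0812] min [ 0.4553 -0.2034  0.0771] max [ 0.5288 -0.1459  0.083 ]
0.083 906 med [ 0.5212 -0.1755  0.0874] min [ 0.4583 -0.2048  0.083 ] max [ 0.5276 -0.1452  0.09  ]
0.09 771 med [ 0.5153 -0.175   0.0939] min [ 0.5018 -0.1983  0.09  ] max [ 0.5273 -0.151   0.1197]
0.12 1046 med [ 0.5156 -0.1914  0.1493] min [ 0.5071 -0.2029  0.1204] max [ 0.5218 -0.1464  0.1524]
```

View pics/w2c.png

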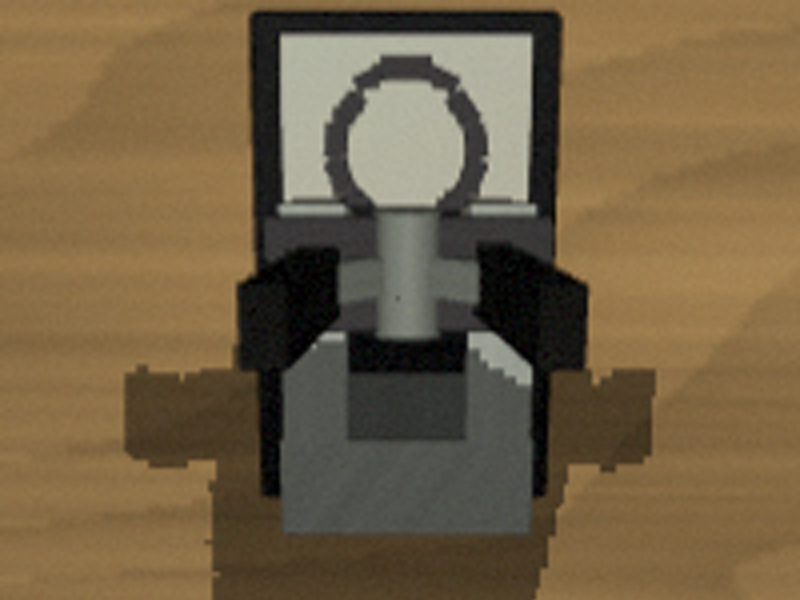

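```bash
python3 - <<'E'
from h import *
z=np.load("pics/w2.npz");d,T=z["d"],z["T"];p=cv2.imread("pics/w2.png")
X=cloud("wrist",d,T)
g=p.max(2).astype(int)
m=(X[...,2]>.034)&(X[...,2]<.046)&(X[...,0]>.522)&(g<110)&(abs(X[...,1]+.175)<.023)&(X[...,0]<.562)
q=X[m];print(m.sum(),np.median(q,0))
A=np.c_[2*q[:,:2],np.ones(len(q))];s=np.linalg.lstsq(A,(q[:,:2]**2).sum(1),rcond=None)[0];print("ring c",s[:2],"r",np.sqrt(s[2]+s[:2]@s[:2]))
# handle tops
for sg in(-1,1):
    m=(X[...,2]>.146)&(X[...,2]<.156)&(sg*(X[...,1]+.175)>0)
    q=X[m]; print(sg,m.sum(),q.mean(0).round(4),q.min(0).round(4),q.max(0).round(4))
# plate + ledge yaw via minAreaRect
for lo,hi,box in((.083,.09,(.5,.53)),(.077,.083,(.45,.5)),(.033,.037,(.53,.57))):
    m=(X[...,2]>lo)&(X[...,2]<hi)&(X[...,0]>box[0])&(X[...,0]<box[1])&(abs(X[...,1]+.175)<.035)
    print(lo,cv2.minAreaRect((X[m][:,:2]*1000).astype(np.float32)))
# back edge of black base: y extents per x
m=(X[...,2]>.004)&(X[...,2]<.02)&(g<45)&(X[...,0]>.5)
q=X[m];print("base",cv2.minAreaRect((q[:,:2]*1000).astype(np.float32)))
E
```

```text
515 [ 0.54235053 -0.17529236  0.04107785]
ring c [ 0.53883086 -0.17454327] r 0.017236173319258905
-1 312 [ 0.5148 -0.1984  0.15  ] [ 0.5075 -0.2029  0.1461] [ 0.5217 -0.1943  0.1524]
1 308 [ 0.5146 -0.1509  0.15  ] [ 0.5071 -0.1549  0.1461] [ 0.5214 -0.1464  0.152 ]
0.083 ((514.4895629882812, -175.01223754882812), (26.200592041015625, 59.52518081665039), 0.12919306755065918)
0.077 ((477.5861511230469, -175.1122283935547), (55.63204574584961, 44.3456916809082), 89.46920013427734)
0.033 ((546.7351684570312, -174.68023681640625), (33.43980026245117, 60.24176788330078), 0.31080204248428345)
base ((577.7609252929688, -97.94563293457031), (269.5773010253906, 93.7071762084961), 62.21961975097656)
```

```bash
python3 - <<'E'
from h import *
st();plan(.5148,-.1748,.16,0,85,2)
E
```

```text
t 2.0 p [ 0.4819 -0.1702  0.2152] yaw 0.29 tilt [-0.001   0.0063 -1.    ] F [-0.01 -0.11 -0.1 ] M [0.03  0.029 0.028] g 0.9917
from [ 0.4819 -0.1702  0.2152] 0.29 [85, np.float64(16.4), np.float64(2.4), np.float64(27.6), np.float64(0.1), 85, np.float64(16.4), np.float64(2.4), np.float64(27.6), np.float64(0.1)]
```

>>> apply_moves(increments=[85,17,2.5,20,0.1,85,16,2,20,0.1,85,0,0,0,0,85,0,0,0,0])

```text
t: 2.5
eef_pos: [0.5186, -0.1744, 0.1773]
tool_rot: [-0.003, 1.0, 0.001, 0.002]
contact_force: [-0.1, 0.1, 0.2]
gripper_width: 0.998
```

```bash
python3 - <<'E'
from h import *
st();plan(.5148,-.1748,.106,0,85,3)
E
```

```text
t 2.5 p [ 0.5186 -0.1744  0.1773] yaw 0.09 tilt [ 0.0043  0.0054 -1.    ] F [-0.08  0.08  0.24] M [-0.051  0.004 -0.007] g 0.9982
from [ 0.5186 -0.1744  0.1773] 0.09 [85, np.float64(-1.3), np.float64(0.1), np.float64(23.8), np.float64(0.0), 85, np.float64(-1.3), np.float64(0.1), np.float64(23.8), np.float64(0.0), 85, np.float64(-1.3), np.float64(0.1), np.float64(23.8), np.float64(0.0)]
```

>>> apply_moves(increments=[85,-2,0,20,0,85,-1,0,20,0,85,0,0,18,0,85,0,0,8,0,85,0,0,2,0,80,0,0,0,0])

```text
t: 3.25
eef_pos: [0.5179, -0.1751, 0.114]
tool_rot: [-0.001, 1.0, 0.0, 0.006]
contact_force: [-0.5, -0.2, -0.5]
gripper_width: 0.938
```

```bash
python3 - <<'E'
from h import *
st();plan(.5148,-.1748,.104,0,85,1)
E
```

```text
t 3.25 p [ 0.5179 -0.1751  0.114 ] yaw 0.04 tilt [ 0.013   0.0026 -0.9999] F [-0.47 -0.17 -0.52] M [ 0.073 -0.03   0.001] g 0.9383
from [ 0.5179 -0.1751  0.114 ] 0.04 [85, np.float64(-3.1), np.float64(-0.3), np.float64(10.0), np.float64(0.0)]
```

>>> apply_moves(increments=[75,-3,0,3,0,72,0,0,3,0,70,0,0,3,0,66,0,0,1,0])

```text
t: 3.75
eef_pos: [0.5155, -0.1754, 0.1046]
tool_rot: [-0.001, 1.0, 0.0, 0.008]
contact_force: [-0.5, 0.0, -0.2]
gripper_width: 0.772
```

```bash
python3 - <<'E'
from h import *
st();plan(.5148,-.1748,.104,0,85,1)
T=tool_T();p,d=read_camera("wrist");cv2.imwrite("pics/w3.png",p);np.savez("pics/w3.npz",d=d,T=T)
E
```

```text
t 3.75 p [ 0.5155 -0.1754  0.1046] yaw 0.03 tilt [ 0.0151  0.002  -0.9999] F [-0.48  0.02 -0.2 ] M [-0.004  0.081  0.005] g 0.7719
from [ 0.5155 -0.1754  0.1046] 0.03 [85, np.float64(-0.7), np.float64(-0.6), np.float64(0.6), np.float64(0.0)]
```

View pics/w3.png

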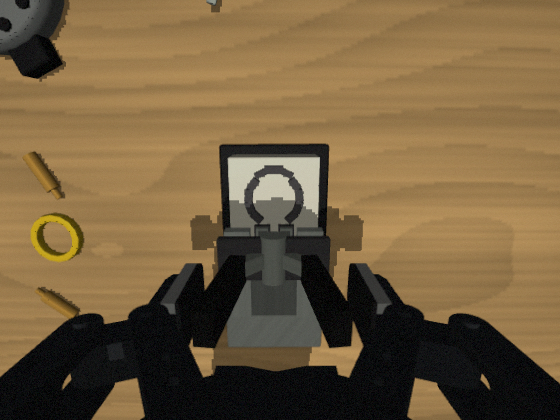

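>>> apply_moves(increments=[60,-0.5,-0.5,0,0,54,0,0,0,0,50,0,0,0,0,48,0,0,0,0,46,0,0,0,0,46,0,0,0,0])

```text
t: 4.55
eef_pos: [0.5165, -0.1747, 0.1069]
tool_rot: [-0.001, 1.0, 0.001, 0.009]
contact_force: [-1.7, 0.3, 0.6]
gripper_width: 0.546
```

```bash
python3 - <<'E'
from h import *
st();
T=tool_T();p,d=read_camera("wrist");cv2.imwrite("pics/w4.png",p);np.savez("pics/w4.npz",d=d,T=T)
E
```

```text
t 4.55 p [ 0.5165 -0.1747  0.1069] yaw 0.06 tilt [ 0.0182  0.0015 -0.9998] F [-1.69  0.25  0.63] M [0.095 0.181 0.046] g 0.5464
```

View pics/w4.png

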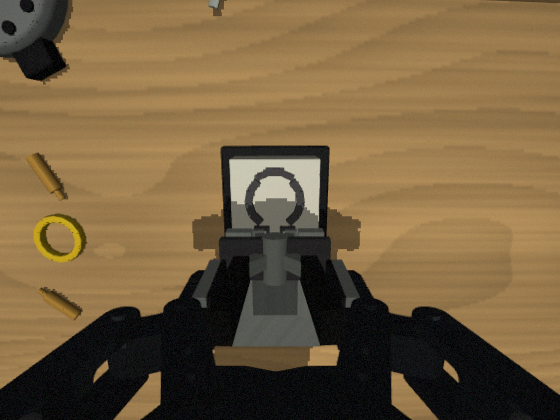

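>>> apply_moves(increments=[44,0,0,0,0,42,0,0,0,0,40,0,0,0,0,38,0,0,0,0,37,0,0,0,0,36,0,0,0,0])

```text
t: 5.35
eef_pos: [0.517, -0.1743, 0.1097]
tool_rot: [-0.001, 1.0, 0.001, 0.01]
contact_force: [-1.2, 0.9, 4.7]
gripper_width: 0.425
```

```bash
python3 - <<'E'
from h import *
st();
T=tool_T();p,d=read_camera("wrist");cv2.imwrite("pics/w5.png",p);np.savez("pics/w5.npz",d=d,T=T)
cv2.imwrite("pics/w5c.png",crop(p,180,130,380,380,3)[:600,:800])
E
```

```text
t 5.35 p [ 0.517  -0.1743  0.1097] yaw 0.07 tilt [ 0.0191  0.0013 -0.9998] F [-1.17  0.91  4.69] M [0.16  0.339 0.032] g 0.4248
```

View pics/w5c.png

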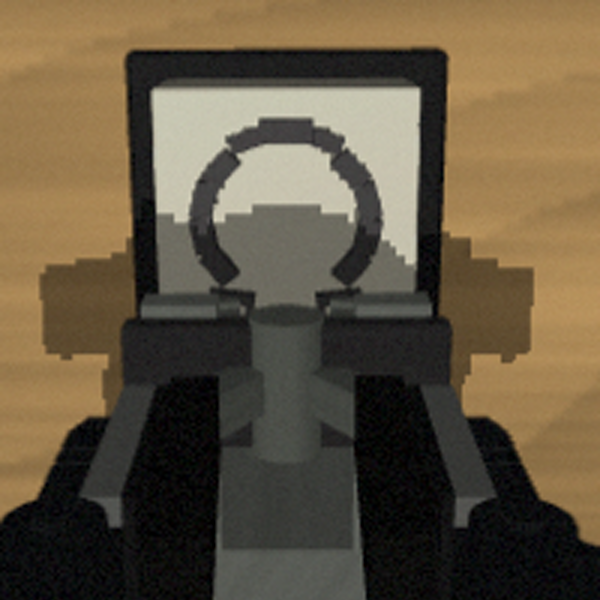

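>>> apply_moves(increments=[34,0,0,0,0,33,0,0,0,0,32,0,0,0,0,31,0,0,0,0,30.5,0,0,0,0,30.5,0,0,0,0,30.5,0,0,-2,0,30.5,0,0,-2,0])

```text
t: 6.4
eef_pos: [0.5161, -0.1743, 0.1148]
tool_rot: [-0.001, 1.0, 0.0, 0.009]
contact_force: [0.8, -0.3, -2.6]
gripper_width: 0.361
```

```bash
python3 - <<'E'
from h import *
st();
E
```

```text
t 6.4 p [ 0.5161 -0.1743  0.1148] yaw 0.05 tilt [ 0.0176  0.0014 -0.9998] F [ 0.79 -0.31 -2.62] M [-0.057  0.017 -0.027] g 0.3613
```

>>> apply_moves(increments=[30.5,0,0,-3,0,30.5,0,0,-3,0,30.5,0,0,-2,0,30.5,0,0,0,0])

```text
t: 6.9
eef_pos: [0.513, -0.1741, 0.1189]
tool_rot: [-0.001, 1.0, 0.0, 0.006]
contact_force: [2.8, -1.3, -9.3]
gripper_width: 0.362
```

```bash
python3 - <<'E'
from h import *
st();
T=tool_T();p,d=read_camera("wrist");cv2.imwrite("pics/w6.png",p);np.savez("pics/w6.npz",d=d,T=T)
cv2.imwrite("pics/w6c.png",crop(p,180,130,380,380,3)[:600,:800])
E
```

```text
t 6.9 p [ 0.513  -0.1741  0.1189] yaw 0.04 tilt [ 0.0112  0.0028 -0.9999] F [ 2.83 -1.34 -9.29] M [-0.248 -0.752 -0.062] g 0.3624
```

View pics/w6c.png

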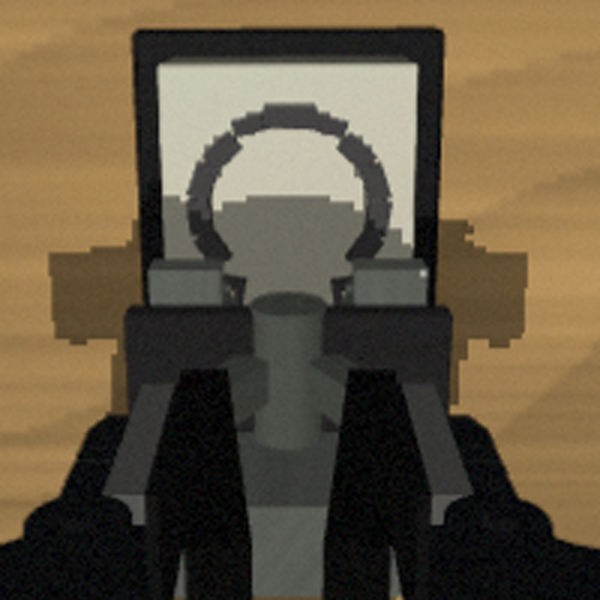

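>>> apply_moves(increments=[33,0,0,2,0,36,0,0,2,0,38,0,0,1,0,40,0,0,0,0,41,0,0,0,0])

```text
t: 7.58
eef_pos: [0.5157, -0.1744, 0.1176]
tool_rot: [-0.001, 1.0, 0.0, 0.008]
contact_force: [-0.7, 0.6, -1.6]
gripper_width: 0.477
```

```bash
python3 - <<'E'
from h import *
st();
T=tool_T();p,d=read_camera("wrist");cv2.imwrite("pics/w7.png",p);np.savez("pics/w7.npz",d=d,T=T)
cv2.imwrite("pics/w7c.png",crop(p,180,130,380,380,3)[:600,:800])
E
```

```text
t 7.58 p [ 0.5157 -0.1744  0.1176] yaw 0.04 tilt [ 0.0168  0.0015 -0.9999] F [-0.75  0.61 -1.57] M [-0.023  0.058 -0.024] g 0.4771
```

View pics/w7c.png

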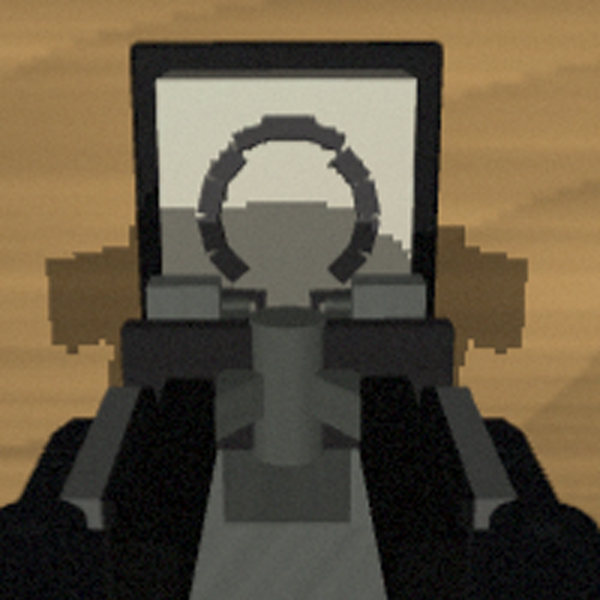

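```bash
cat >> h.py <<'E'
def ringfit(p,d,T,zlo,zhi,x0,x1,y0,y1,gmax=110):
    X=cloud("wrist",d,T);g=p.max(2).astype(int)
    m=(X[...,2]>zlo)&(X[...,2]<zhi)&(X[...,0]>x0)&(X[...,0]<x1)&(X[...,1]>y0)&(X[...,1]<y1)&(g<gmax)
    q=X[m]; A=np.c_[2*q[:,:2],np.ones(len(q))];s=np.linalg.lstsq(A,(q[:,:2]**2).sum(1),rcond=None)[0]
    print("n",m.sum(),"med z",np.median(q[:,2]).round(4),"c",s[:2].round(4),"r",np.sqrt(s[2]+s[:2]@s[:2]).round(4),"min",q.min(0).round(4),"max",q.max(0).round(4)); return m,q
E
python3 - <<'E'
from h import *
for k in(4,5,6,7):
    z=np.load(f"pics/w{k}.npz");d,T=z["d"],z["T"];p=cv2.imread(f"pics/w{k}.png")
    ringfit(p,d,T,.033,.06,.535,.562,-.2,-.15,100)
    X=cloud("wrist",d,T)
    for nm,(u0,u1,v0,v1) in (("plate",(235,260,240,252)),("prong",(233,250,226,233))):
        print(nm,np.nanmedian(X[v0:v1,u0:u1].reshape(-1,3),0).round(4))
E
```

```text
n 686 med z 0.0412 c [ 0.5401 -0.1744] r 0.0164 min [ 0.535  -0.194   0.0345] max [ 0.5588 -0.155   0.0432]
plate [ 0.5226 -0.1601  0.0873]
prong [ 0.5282 -0.1549  0.0758]
n 663 med z 0.0415 c [ 0.5374 -0.1743] r 0.0181 min [ 0.5351 -0.1956  0.035 ] max [ 0.5576 -0.1531  0.0439]
plate [ 0.5221 -0.1594  0.0872]
prong [ 0.5281 -0.1543  0.0771]
n 607 med z 0.0473 c [ 0.5344 -0.1748] r 0.0195 min [ 0.5351 -0.197   0.0368] max [ 0.5559 -0.1522  0.0501]
plate [ 0.5172 -0.159   0.0947]
prong [ 0.5231 -0.1545  0.0814]
n 600 med z 0.0429 c [ 0.537 -0.175] r 0.0169 min [ 0.5352 -0.1949  0.035 ] max [ 0.5559 -0.1549  0.0482]
plate [ 0.5212 -0.1596  0.0968]
prong [ 0.5258 -0.155   0.0813]
```

```bash
python3 - <<'E'
from h import *
for k in(5,6,7):
    z=np.load(f"pics/w{k}.npz");d,T=z["d"],z["T"];p=cv2.imread(f"pics/w{k}.png")
    X=cloud("wrist",d,T);g=p.max(2).astype(int)
    m=(X[...,2]>.037)&(X[...,2]<.06)&(X[...,0]>.525)&(X[...,0]<.562)&(abs(X[...,1]+.175)<.022)&(g<95)
    q=X[m]
    for a in np.arange(.526,.562,.004):
        s=q[(q[:,0]>=a)&(q[:,0]<a+.004)]
        if len(s)>5: print(k,round(a,3),len(s),"z L",np.median(s[s[:,1]>-.175][:,2]).round(4),"R",np.median(s[s[:,1]<-.175][:,2]).round(4))
E
```

```text
5 0.526 116 z L 0.0421 R 0.042
5 0.53 102 z L 0.042 R 0.0421
5 0.534 92 z L 0.0416 R 0.0419
5 0.538 89 z L 0.0417 R 0.0419
5 0.542 101 z L 0.0415 R 0.0414
5 0.546 108 z L 0.0414 R 0.0416
5 0.55 133 z L 0.0413 R 0.0414
5 0.554 146 z L 0.0413 R 0.0412
6 0.526 94 z L 0.0491 R 0.0494
6 0.53 84 z L 0.0487 R 0.0491
6 0.534 80 z L 0.0481 R 0.0484
6 0.538 92 z L 0.0477 R 0.0482
6 0.542 110 z L 0.0475 R 0.0478
6 0.546 91 z L 0.0469 R 0.0472
6 0.55 180 z L 0.0468 R 0.0468
6 0.554 50 z L 0.0466 R 0.0465
7 0.526 100 z L 0.0476 R 0.0475
7 0.53 97 z L 0.0466 R 0.0467
7 0.534 80 z L 0.0456 R 0.0456
7 0.538 93 z L 0.0449 R 0.0446
7 0.542 108 z L 0.0438 R 0.0439
7 0.546 80 z L 0.0427 R 0.043
7 0.55 166 z L 0.0419 R 0.0419
7 0.554 53 z L 0.0414 R 0.0414
```

>>> apply_moves(increments=[41,0,0,3,0,41,0,0,3,0,41,0,0,2,0,41,0,0,1.5,0,41,0,0,0,0])

```text
t: 8.25
eef_pos: [0.5163, -0.1745, 0.1083]
tool_rot: [-0.001, 1.0, 0.0, 0.009]
contact_force: [-1.0, 0.4, -1.6]
gripper_width: 0.483
```

```bash
cat >> h.py <<'E'
def look(k,zlo=.037,zhi=.06,x0=.525,x1=.562,yc=-.175):
    T=tool_T();p,d=read_camera("wrist");cv2.imwrite(f"pics/w{k}.png",p);np.savez(f"pics/w{k}.npz",d=d,T=T)
    X=cloud("wrist",d,T);g=p.max(2).astype(int)
    m=(X[...,2]>zlo)&(X[...,2]<zhi)&(X[...,0]>x0)&(X[...,0]<x1)&(abs(X[...,1]-yc)<.022)&(g<95)
    q=X[m]
    A=np.c_[q[:,:2]-[x0,yc],np.ones(len(q))];print("ring plane",len(q),np.linalg.lstsq(A,q[:,2],rcond=None)[0].round(4))
    print("plate",np.nanmedian(X[240:252,235:260].reshape(-1,3),0).round(4))
    return p,d,T,X
E
python3 - <<'E'
from h import *
st();look(8)
E
```

```text
t 8.25 p [ 0.5163 -0.1745  0.1083] yaw 0.03 tilt [ 0.0175  0.0012 -0.9998] F [-1.01  0.36 -1.59] M [0.008 0.002 0.005] g 0.4832
ring plane 922 [-0.004   0.0008  0.0413]
plate [ 0.5219 -0.1598  0.0874]
```

>>> apply_moves(increments=[38,0,0,0.5,0,36,0,0,0,0,34,0,0,0,0,33,0,0,0,0,32.5,0,0,0,0,32.5,0,0,-1.5,0,32.5,0,0,-1.5,0,32.5,0,0,0,0])

```text
t: 9.3
eef_pos: [0.5164, -0.1744, 0.1135]
tool_rot: [-0.0, 1.0, 0.0, 0.009]
contact_force: [-0.4, 0.0, -2.2]
gripper_width: 0.385
```

```bash
python3 - <<'E'
from h import *
st();look(9)
E
```

```text
t 9.3 p [ 0.5164 -0.1744  0.1135] yaw 0.03 tilt [ 1.810e-02  9.000e-04 -9.998e-01] F [-0.36  0.04 -2.17] M [-0.031  0.029  0.001] g 0.3851
ring plane 820 [-0.0989  0.0002  0.0442]
plate [ 0.5209 -0.1594  0.0897]
```

>>> apply_moves(increments=[32.5,0,0,-1.5,0,32.5,3,0,0,0,32.5,5,0,0,0])

```text
t: 9.72
eef_pos: [0.5244, -0.1744, 0.1149]
tool_rot: [-0.001, 1.0, 0.0, 0.009]
contact_force: [0.2, -0.1, -2.3]
gripper_width: 0.384
```

```bash
python3 - <<'E'
from h import *
st();look(10,x0=.532,x1=.57)
E
```

```text
t 9.72 p [ 0.5244 -0.1744  0.1149] yaw 0.02 tilt [ 0.0174  0.001  -0.9998] F [ 0.21 -0.08 -2.31] M [0.066 0.039 0.038] g 0.3843
ring plane 846 [-0.1333  0.0017  0.0454]
plate [ 0.529  -0.1594  0.0911]
```

>>> apply_moves(increments=[32.5,7,0,0,0,32.5,8,0,0,0,32.5,8,0,0,0,32.5,8,0,-1,0,32.5,8,0,-2,0,32.5,6,0,-3,0,32.5,0,0,-3,0,32.5,0,0,-3,0])

```text
t: 10.78
eef_pos: [0.5739, -0.174, 0.1283]
tool_rot: [-0.001, 1.0, 0.001, 0.009]
contact_force: [-0.2, -0.4, -1.1]
gripper_width: 0.388
```

```bash
python3 - <<'E'
from h import *
o=st();p,d,T,X=look(11,zlo=.04,zhi=.07,x0=o["eef_pos"][0]+.01,x1=o["eef_pos"][0]+.048)
cv2.imwrite("pics/w11c.png",crop(p,180,130,380,380,3)[:600,:800])
E
```

```text
t 10.78 p [ 0.5739 -0.174   0.1283] yaw 0.07 tilt [ 0.0182  0.0013 -0.9998] F [-0.15 -0.39 -1.09] M [ 0.003 -0.007 -0.011] g 0.3884
ring plane 802 [-0.2439 -0.0046  0.0574]
plate [ 0.5784 -0.159   0.1046]
```

View pics/w11c.png

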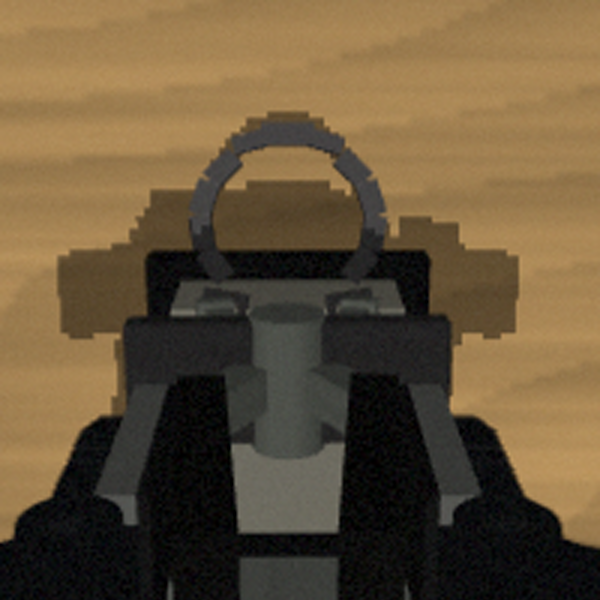

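>>> apply_moves(increments=[32,0,0,-4,0,31,0,0,-8,0,30.5,0,0,-12,0,30,0,0,-14,0,30,0,0,-14,0,30,0,0,-12,0,30,0,-5,-8,0,30,-3,-10,-3,0,30,-5,-15,0,0,30,-6,-20,0,0,30,-7,-22,0,0,30,-7,-22,0,0])

```text
t: 12.32
eef_pos: [0.5413, -0.0736, 0.2084]
tool_rot: [-0.001, 1.0, 0.001, 0.009]
contact_force: [0.6, 0.6, -2.5]
gripper_width: 0.359
```

```bash
python3 - <<'E'
from h import *
o=st();plan(.4535,.204,.205,0,30,12)
E
```

```text
t 12.32 p [ 0.5413 -0.0736  0.2084] yaw 0.06 tilt [ 0.0176  0.0016 -0.9998] F [ 0.6   0.58 -2.53] M [-0.03   0.048  0.018] g 0.3586
from [ 0.5413 -0.0736  0.2084] 0.06 [30, np.float64(-7.3), np.float64(-23.1), np.float64(0.3), np.float64(0.0), 30, np.float64(-7.3), np.float64(-23.1), np.float64(0.3), np.float64(0.0), 30, np.float64(-7.3), np.float64(-23.1), np.float64(0.3), np.float64(0.0), 30, np.float64(-7.3), np.float64(-23.1), np.float64(0.3), np.float64(0.0), 30, np.float64(-7.3), np.float64(-23.1), np.float64(0.3), np.float64(0.0), 30, np.float64(-7.3), np.float64(-23.1), np.float64(0.3), np.float64(0.0), 30, np.float64(-7.3), np.float64(-23.1), np.float64(0.3), np.float64(0.0), 30, np.float64(-7.3), np.float64(-23.1), np.float64(0.3), np.float64(0.0), 30, np.float64(-7.3), np.float64(-23.1), np.float64(0.3), np.float64(0.0), 30, np.float64(-7.3), np.float64(-23.1), np.float64(0.3), np.float64(0.0), 30, np.float64(-7.3), np.float64(-23.1), np.float64(0.3), np.float64(0.0), 30, np.float64(-7.3), np.float64(-23.1), np.float64(0.3), np.float64(0.0)]
```

>>> apply_moves(increments=[30,-7,-22,0,0,30,-8,-24,0,0,30,-8,-24,0,0,30,-8,-24,0,0,30,-8,-24,0,0,30,-8,-24,0,0,30,-8,-24,0,0,30,-8,-24,0,0,30,-6,-24,0,0,30,-5,-22,0,0,30,-4,-14,0,0,30,-2,-8,0,0])

```text
t: 13.82
eef_pos: [0.441, 0.2069, 0.2033]
tool_rot: [-0.001, 1.0, 0.01, 0.004]
contact_force: [0.1, -0.6, -1.6]
gripper_width: 0.362
```

>>> apply_moves(increments=[30,-4,-10,0,0,30,0,0,0,0])

```text
t: 14.08
eef_pos: [0.4362, 0.2174, 0.2032]
tool_rot: [-0.0, 1.0, 0.01, 0.004]
contact_force: [-0.4, 0.3, -3.0]
gripper_width: 0.359
```

```bash
python3 - <<'E'
from h import *
o=st();x,y,_=o["eef_pos"];p,d,T,X=look(12,zlo=.11,zhi=.15,x0=x+.01,x1=x+.048,yc=y)
cv2.imwrite("pics/w12c.png",crop(p,180,100,380,380,3)[:600,:800])
st()
E
```

```text
t 14.07 p [0.4362 0.2174 0.2032] yaw 1.2 tilt [ 7.2e-03  9.0e-04 -1.0e+00] F [-0.39  0.27 -2.96] M [-0.019  0.011 -0.001] g 0.3588
ring plane 777 [-0.2136 -0.0075  0.1319]
plate [0.4398 0.2325 0.1785]
t 14.12 p [0.4365 0.2167 0.2031] yaw 1.15 tilt [ 7.2e-03  5.0e-04 -1.0e+00] F [ 0.28 -0.76 -1.76] M [-0.009  0.052  0.016] g 0.362
```

View pics/w12.png

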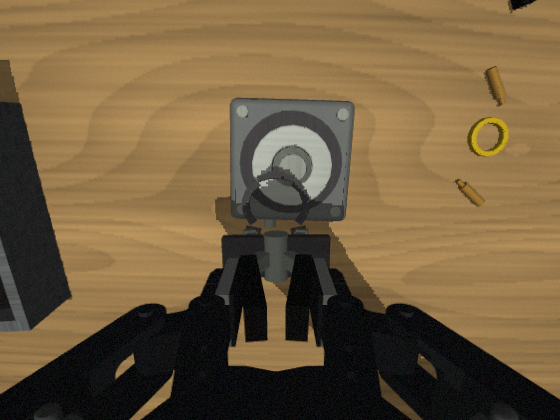

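```bash
python3 - <<'E'
from h import *
z=np.load("pics/w12.npz");d,T=z["d"],z["T"];p=cv2.imread("pics/w12.png");X=cloud("wrist",d,T)
reg=np.zeros(d.shape,bool);reg[95:225,225:360]=1
Z=X[...,2]
print(np.histogram(Z[reg],bins=np.arange(.04,.1,.002)))
def fit(q):
    A=np.c_[2*q[:,:2],np.ones(len(q))];s=np.linalg.lstsq(A,(q[:,:2]**2).sum(1),rcond=None)[0];return s[:2].round(4),np.sqrt(s[2]+s[:2]@s[:2]).round(4)
m=reg&(Z>.066)&(Z<.078)
mm=m.astype(np.uint8)
cs,_=cv2.findContours(mm,cv2.RETR_EXTERNAL,cv2.CHAIN_APPROX_NONE)
c=max(cs,key=len)[:,0];q=X[c[:,1],c[:,0]]
q=q[(c[:,1]<175)];print("collar outer",len(q),fit(q),np.median(X[m],0))
m2=reg&(Z>.0805)&(Z<.095)
q=X[m2];print("spindle top",m2.sum(),np.median(q,0).round(4),q.min(0).round(4),q.max(0).round(4),cv2.minEnclosingCircle((q[:,:2]*1000).astype(np.float32)))
q=X[m2&(Z>np.nanmax(Z[m2])-.002)];print(np.median(q,0),q.min(0),q.max(0))
# housing rect
m3=reg&(Z>.045)&(Z<.055);print("housing",cv2.minAreaRect((X[m3][:,:2]*1000).astype(np.float32)))
# pivot/plate & ring
x,y=T[0,3],T[1,3]
m4=(Z>.115)&(Z<.145)&(X[...,0]>x+.012)&(X[...,0]<x+.05)&(abs(X[...,1]-y)<.022)
q=X[m4];print("ring",m4.sum(),fit(q),q.min(0),q.max(0))
m5=(Z>.172)&(Z<.182)&(X[...,0]>x-.02)&(X[...,0]<x+.02)&(abs(X[...,1]-y)<.035)
q=X[m5];print("plate",m5.sum(),q.min(0),q.max(0),cv2.minAreaRect((q[:,:2]*1000).astype(np.float32)),"tcp",T[:3,3])
E
```

```text
(array([ 239,  879, 3699,  762,  335, 2391,  480,    1,    2,    2,    3,
          5,   16,    8,    3,  617, 2791,  117,   53,  163,  141,  184,
        455,   17,    0,    0,    0,    0,    0]), array([0.04 , 0.042, 0.044, 0.046, 0.048, 0.05 , 0.052, 0.054, 0.056,
       0.058, 0.06 , 0.062, 0.064, 0.066, 0.068, 0.07 , 0.072, 0.074,
       0.076, 0.078, 0.08 , 0.082, 0.084, 0.086, 0.088, 0.09 , 0.092,
       0.094, 0.096, 0.098]))
collar outer 277 (array([0.4787, 0.2047]), np.float64(0.0238)) [0.47690252 0.20458084 0.07269453]
spindle top 762 [0.4739 0.2032 0.0843] [0.4575 0.1902 0.0805] [0.486  0.218  0.0867] ((471.6244201660156, 204.16656494140625), 14.355019569396973)
[0.47356033 0.20326591 0.08515928] [0.4607574  0.19311791 0.08469005] [0.4823971  0.21550756 0.08668609]
housing ((471.7154846191406, 204.17494201660156), (107.50122833251953, 106.4034423828125), 89.96226501464844)
ring 744 (array([0.4525, 0.2172]), np.float64(0.0199)) [0.44822105 0.19559758 0.12351509] [0.47432493 0.23932722 0.13305249]
plate 2478 [0.42030114 0.18659048 0.17209558] [0.4469317  0.24700003 0.18199874] ((433.58563232421875, 216.8375701904297), (26.417016983032227, 60.25642013549805), 1.5323013067245483) tcp [0.43619484 0.21735141 0.20315946]
```

View pics/w12c.png

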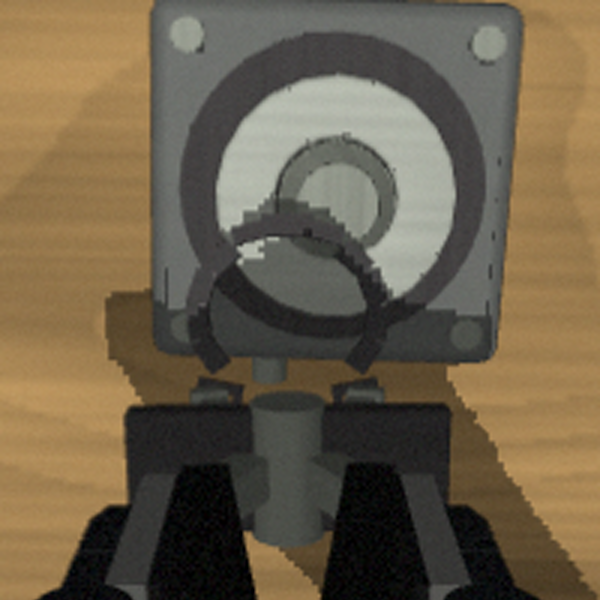

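```bash
python3 - <<'E'
from h import *
z=np.load("pics/w12.npz");d,T=z["d"],z["T"];p=cv2.imread("pics/w12.png");X=cloud("wrist",d,T)
Z=X[...,2];c0=np.array([.472,.204])
m=(Z>.069)&(Z<.076)&(np.hypot(X[...,0]-c0[0],X[...,1]-c0[1])<.045)
q=X[m];a=np.degrees(np.arctan2(q[:,1]-c0[1],q[:,0]-c0[0]));r=np.hypot(*(q[:,:2]-c0).T)
P=[]
for k in range(-130,130,6):
    s=(a>=k)&(a<k+6)
    if s.sum()>5: i=np.where(s)[0][np.argsort(r[s])[-3]];P.append(q[i]);
P=np.array(P)
for it in range(3):
    A=np.c_[2*P[:,:2],np.ones(len(P))];s=np.linalg.lstsq(A,(P[:,:2]**2).sum(1),rcond=None)[0];R0=np.sqrt(s[2]+s[:2]@s[:2])
    e=np.hypot(*(P[:,:2]-s[:2]).T)-R0;print(len(P),s[:2].round(4),R0.round(4),abs(e).max().round(4));P=P[abs(e)<max(.001,2*e.std())]
# spindle land inner boundary of collar, upper half
P=[]
for k in range(-80,80,6):
    s=(a>=k)&(a<k+6)
    if s.sum()>5: i=np.where(s)[0][np.argsort(r[s])[3]];P.append(q[i])
P=np.array(P);A=np.c_[2*P[:,:2],np.ones(len(P))];s=np.linalg.lstsq(A,(P[:,:2]**2).sum(1),rcond=None)[0];print("inner",s[:2],np.sqrt(s[2]+s[:2]@s[:2]))
# image-based flat top circle
E
```

```text
43 [0.4721 0.2042] 0.033 0.0022
42 [0.4719 0.2042] 0.0331 0.0004
42 [0.4719 0.2042] 0.0331 0.0004
inner [0.4719506  0.20428079] 0.01776138415440603
```

>>> apply_moves(increments=[30,5,4,4,0.4,30,5,4,8,0.4,30,4,4,8,0.3,30,2,1,6,0,30,0,0,0,0,30,0,0,0,0])

```text
t: 14.88
eef_pos: [0.4548, 0.2003, 0.1746]
tool_rot: [0.0, 1.0, -0.003, 0.003]
contact_force: [0.0, 0.2, -1.8]
gripper_width: 0.357
```

```bash
cat >> h.py <<'E'
def axis(X,c0,zc=(.069,.076),a0=-60,a1=60):
    Z=X[...,2];m=(Z>zc[0])&(Z<zc[1])&(np.hypot(X[...,0]-c0[0],X[...,1]-c0[1])<.045)
    q=X[m];a=np.degrees(np.arctan2(q[:,1]-c0[1],q[:,0]-c0[0]));r=np.hypot(*(q[:,:2]-c0).T);P=[]
    for k in range(a0,a1,6):
        s=(a>=k)&(a<k+6)
        if s.sum()>5: i=np.where(s)[0][np.argsort(r[s])[-3]];P.append(q[i])
    P=np.array(P)
    for it in range(3):
        A=np.c_[2*P[:,:2],np.ones(len(P))];s=np.linalg.lstsq(A,(P[:,:2]**2).sum(1),rcond=None)[0];R0=np.sqrt(s[2]+s[:2]@s[:2])
        e=np.hypot(*(P[:,:2]-s[:2]).T)-R0;P=P[abs(e)<max(.001,2*e.std())]
    print("axis",len(P),s[:2].round(4),R0.round(4),"collar z",np.median(q[:,2]).round(4))
E
python3 - <<'E'
from h import *
o=st();x,y,zz=o["eef_pos"];p,d,T,X=look(13,zlo=zz-.085,zhi=zz-.06,x0=x+.012,x1=x+.048,yc=y)
cv2.imwrite("pics/w13c.png",crop(p,180,100,380,380,3)[:600,:800])
axis(X,np.array([.472,.2042]),a0=-130,a1=130)
plan(.4521,.2044,.175,0,30,1)
E
```

```text
t 14.88 p [0.4548 0.2003 0.1746] yaw -0.29 tilt [ 6.3e-03 -9.0e-04 -1.0e+00] F [ 0.03  0.2  -1.83] M [-0.019  0.051 -0.018] g 0.3566
ring plane 710 [-0.2158 -0.0036  0.1028]
plate [0.4589 0.2153 0.1498]
axis 41 [0.4721 0.2042] 0.0331 collar z 0.0727
from [0.4548 0.2003 0.1746] -0.28 [30, np.float64(-2.7), np.float64(-4.1), np.float64(-0.4), np.float64(-0.3)]
```

View pics/w13c.png

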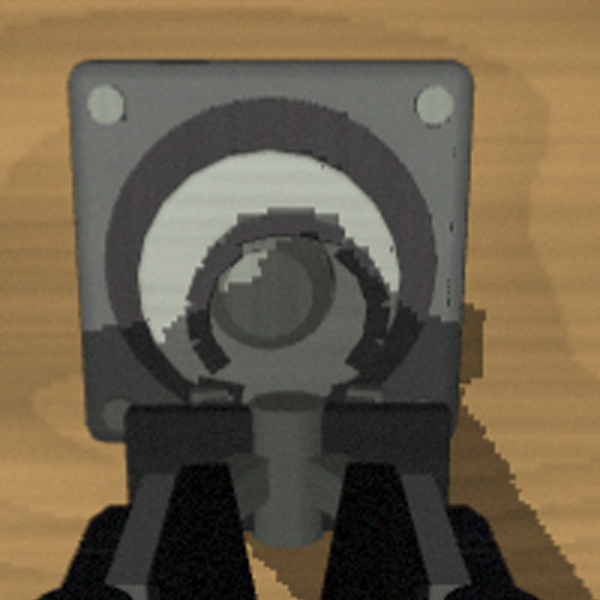

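>>> apply_moves(increments=[30,-2.5,-4,2,-0.2,30,0,0,2,0,30,0,0,0,0])

```text
t: 15.3
eef_pos: [0.452, 0.2053, 0.1708]
tool_rot: [0.0, 1.0, -0.0, 0.004]
contact_force: [0.4, 0.8, -1.0]
gripper_width: 0.356
```

```bash
python3 - <<'E'
from h import *
o=st();x,y,zz=o["eef_pos"];p,d,T,X=look(14,zlo=zz-.088,zhi=zz-.06,x0=x+.012,x1=x+.048,yc=y)
cv2.imwrite("pics/w14c.png",crop(p,180,100,380,380,3)[:600,:800])
Z=X[...,2]
m4=(Z>zz-.086)&(Z<zz-.06)&(X[...,0]>x+.012)&(X[...,0]<x+.05)&(abs(X[...,1]-y)<.024)&(p.max(2)<95)
q=X[m4]-[x,y,0]
for a in np.arange(.012,.044,.004):
    s=q[(q[:,0]>=a)&(q[:,0]<a+.004)];L=s[s[:,1]>0];Rr=s[s[:,1]<0]
    if len(L)>3 and len(Rr)>3: print(round(a,3),"z",np.median(s[:,2]).round(4),"L",L[:,1].min().round(4),L[:,1].max().round(4),"R",Rr[:,1].min().round(4),Rr[:,1].max().round(4))
print("ymax x",q[:,0].max(), "back inner/outer at y~0", q[abs(q[:,1])<.003][:,0].min(),q[abs(q[:,1])<.003][:,0].max())
plan(.4521,.2044,.170,0,30,1)
E
```

```text
t 15.3 p [0.452  0.2053 0.1708] yaw -0.0 tilt [ 7.1e-03 -4.0e-04 -1.0e+00] F [ 0.37  0.83 -0.99] M [ 0.019 -0.015  0.001] g 0.3558
ring plane 1369 [0.2484 0.0543 0.0876]
plate [0.456  0.2203 0.1461]
0.012 z 0.0977 L 0.0004 0.0222 R -0.0236 -0.0003
0.016 z 0.0941 L 0.0004 0.0222 R -0.0235 -0.0003
0.02 z 0.0961 L 0.0004 0.0215 R -0.0234 -0.0003
0.024 z 0.0954 L 0.0004 0.02 R -0.0215 -0.0003
0.028 z 0.0951 L 0.0004 0.0179 R -0.0186 -0.0003
0.032 z 0.0944 L 0.0003 0.0132 R -0.0152 -0.0003
0.036 z 0.0939 L 0.0003 0.0065 R -0.0071 -0.0003
ymax x 0.03815282067310777 back inner/outer at y~0 0.012220254859672208 0.03815282067310777
from [0.4521 0.2054 0.1709] -0.0 [30, np.float64(0.0), np.float64(1.0), np.float64(0.9), np.float64(-0.0)]
```

View pics/w14c.png

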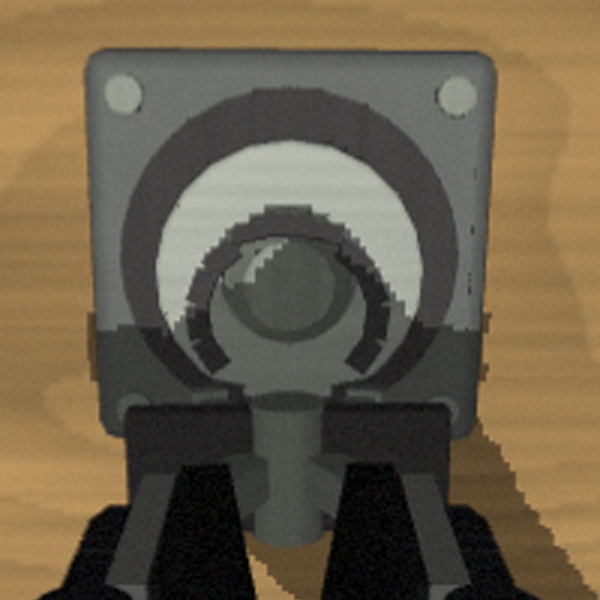

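```bash
python3 - <<'E'
from h import *
for k,lo in((2,.037),(4,.037),(5,.037),(8,.037),(9,.037),(10,.037),(11,.035),(12,.11)):
    z=np.load(f"pics/w{k}.npz");d,T=z["d"],z["T"];p=cv2.imread(f"pics/w{k}.png");X=cloud("wrist",d,T);Z=X[...,2];g=p.max(2)
    x,y,zz=T[:3,3]
    if k==2: x,y=.5165,-.1747
    m=(Z>lo)&(Z<lo+.026)&(X[...,0]>x+.008)&(X[...,0]<x+.05)&(abs(X[...,1]-y)<.024)&(g<98)
    q=X[m]-[x,y,0]
    b=q[abs(q[:,1])<.002];b=b[b[:,0]>.025]
    mx=np.abs(q[:,1]).argmax()
    cs=[]
    for a in np.arange(.012,.03,.003):
        s=q[(q[:,0]>=a)&(q[:,0]<a+.003)];L=s[s[:,1]>0][:,1];Rr=s[s[:,1]<0][:,1]
        if len(L)and len(Rr):cs.append((round(a*1e3),round(L.min()*1e3,1),round(L.max()*1e3,1),round(Rr.min()*1e3,1),round(Rr.max()*1e3,1)))
    pl=X[(Z>zz-.0275)&(Z<zz-.015)&(abs(X[...,0]-x)<.025)&(abs(X[...,1]-y)<.035)&(abs(X[...,1]-y)>.006)]-[x,y,0] if k>2 else q
    print(k,"T",T[:3,3].round(4),"back inner",b[:,0].min().round(4),"outer",b[:,0].max().round(4),"plate x",pl[:,0].max().round(4) if len(pl) else 0,cs)
E
```

```text
2 T [ 0.482  -0.1701  0.2152] back inner 0.0378 outer 0.0423 plate x 0.0423 [(12, np.float64(11.5), np.float64(17.2), np.float64(-18.0), np.float64(-11.4)), (15, np.float64(13.4), np.float64(19.1), np.float64(-18.8), np.float64(-13.3)), (18, np.float64(14.3), np.float64(19.0), np.float64(-18.8), np.float64(-14.1)), (21, np.float64(14.3), np.float64(19.1), np.float64(-18.9), np.float64(-14.0)), (24, np.float64(14.3), np.float64(19.0), np.float64(-18.8), np.float64(-13.9)), (27, np.float64(12.4), np.float64(17.1), np.float64(-16.8), np.float64(-12.0))]
4 T [ 0.5165 -0.1747  0.1069] back inner 0.0375 outer 0.0422 plate x 0.0123 [(12, np.float64(12.4), np.float64(18.4), np.float64(-18.1), np.float64(-12.2)), (15, np.float64(14.2), np.float64(19.6), np.float64(-18.8), np.float64(-13.3)), (18, np.float64(15.0), np.float64(19.9), np.float64(-19.3), np.float64(-14.0)), (21, np.float64(14.8), np.float64(19.5), np.float64(-18.6), np.float64(-13.9)), (24, np.float64(14.1), np.float64(18.8), np.float64(-18.5), np.float64(-13.9)), (27, np.float64(11.6), np.float64(18.7), np.float64(-17.9), np.flo
[... 2652 characters left out ...]
64(13.4), np.float64(19.6), np.float64(-21.3), np.float64(-13.2)), (27, np.float64(10.2), np.float64(18.2), np.float64(-19.3), np.float64(-11.2))]
12 T [0.4362 0.2174 0.2032] back inner 0.0332 outer 0.038 plate x 0.0105 [(12, np.float64(17.7), np.float64(22.6), np.float64(-23.1), np.float64(-17.9)), (15, np.float64(17.9), np.float64(22.6), np.float64(-23.2), np.float64(-18.2)), (18, np.float64(17.2), np.float64(22.6), np.float64(-23.0), np.float64(-17.1)), (21, np.float64(15.4), np.float64(21.8), np.float64(-22.3), np.float64(-16.3)), (24, np.float64(12.6), np.float64(20.6), np.float64(-20.8), np.float64(-13.3)), (27, np.float64(11.1), np.float64(19.3), np.float64(-18.7), np.float64(-10.5))]
```

>>> apply_moves(increments=[30,2,0.5,0,0,30,0,0,2,0,30,0,0,2,0,30,0,0,2,0,30,0,0,0,0])

```text
t: 15.98
eef_pos: [0.4544, 0.2046, 0.1645]
tool_rot: [0.0, 1.0, -0.0, 0.004]
contact_force: [0.6, -0.3, -1.3]
gripper_width: 0.362
```

```bash
cat >> h.py <<'E'
def ringchk(k,ax=(.4721,.2042)):
    o=st();x,y,zz=o["eef_pos"]
    T=tool_T(o);p,d=read_camera("wrist");cv2.imwrite(f"pics/w{k}.png",p);np.savez(f"pics/w{k}.npz",d=d,T=T);X=cloud("wrist",d,T)
    cv2.imwrite(f"pics/w{k}c.png",crop(p,180,100,380,380,3)[:600,:800])
    Z=X[...,2];r=np.hypot(X[...,0]-ax[0],X[...,1]-ax[1])
    m=(Z>zz-.09)&(Z<zz-.06)&(X[...,0]>x+.006)&(r>.0165)&(r<.03)&(p.max(2)<95);q=X[m]
    A=np.c_[q[:,:2]-np.array(ax),np.ones(len(q))];print("ring plane@axis",len(q),np.linalg.lstsq(A,q[:,2],rcond=None)[0].round(4))
    b=q[abs(q[:,1]-ax[1])<.003];print("back outer from axis",(b[:,0].max()-ax[0]).round(4) if len(b) else None)
    print("y ext",(q[:,1].min()-ax[1]).round(4),(q[:,1].max()-ax[1]).round(4))
    s=X[r<.009];print("spindle top z",np.nanmedian(s[:,2]).round(4))
    cc=X[(r>.024)&(r<.033)&(X[...,0]>ax[0]+.01)&(Z<.076)&(Z>.06)];print("collar z",np.nanmedian(cc[:,2]).round(4),len(cc))
    print("plate",np.nanmedian(X[240:252,235:260].reshape(-1,3),0).round(4))
E
python3 -c "
from h import *
ringchk(15)"
```

```text
t 15.97 p [0.4544 0.2046 0.1645] yaw -0.03 tilt [ 7.3e-03 -3.0e-04 -1.0e+00] F [ 0.62 -0.31 -1.32] M [0.006 0.027 0.073] g 0.3619
ring plane@axis 857 [-0.2119  0.0025  0.0915]
back outer from axis 0.0203
y ext -0.0256 0.0227
spindle top z 0.2472
collar z 0.0727 1218
plate [0.4583 0.2197 0.1397]
```

View pics/w15c.png

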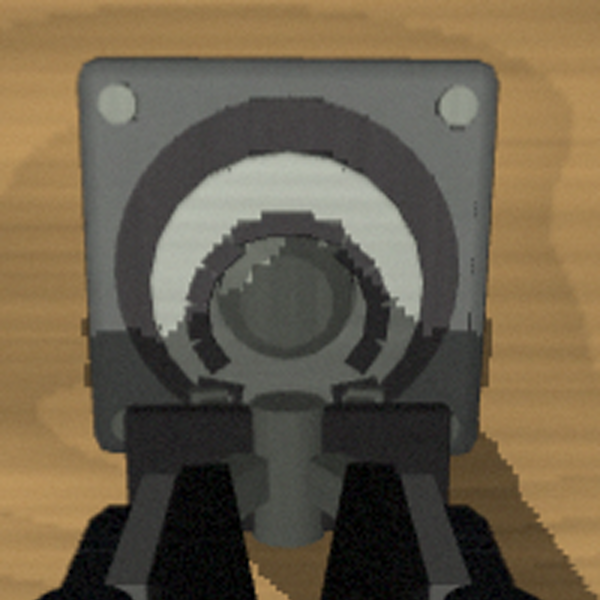

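>>> apply_moves(increments=[30,0.5,0.3,1.5,0,30,0,0,1.5,0,30,0,0,1.5,0,30,0,0,0,0])

```text
t: 16.52
eef_pos: [0.455, 0.2044, 0.1598]
tool_rot: [0.0, 1.0, -0.0, 0.004]
contact_force: [-0.3, -0.4, -2.3]
gripper_width: 0.354
```

```bash
python3 -c "
from h import *
ringchk(16)"
```

```text
t 16.52 p [0.455  0.2044 0.1598] yaw -0.02 tilt [ 7.5e-03 -2.0e-04 -1.0e+00] F [-0.29 -0.44 -2.33] M [-0.109  0.024 -0.031] g 0.354
ring plane@axis 1024 [-0.0405  0.0266  0.0842]
back outer from axis 0.021
y ext -0.0293 0.0262
spindle top z 0.2433
collar z 0.0727 1260
plate [0.4591 0.2194 0.1352]
```

View pics/w16c.png

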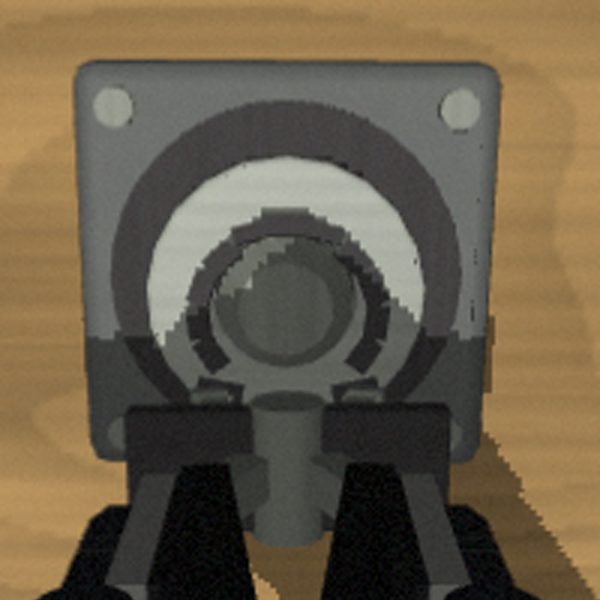

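>>> apply_moves(increments=[30,0,0,1.5,0,30,0,0,1.5,0,30,0,0,1,0,30,0,0,0,0])

```text
t: 17.08
eef_pos: [0.4552, 0.2045, 0.1557]
tool_rot: [0.0, 1.0, -0.0, 0.004]
contact_force: [0.5, -0.1, -0.9]
gripper_width: 0.363
```

```bash
sed -i 's/(Z>zz-.09)&(Z<zz-.06)/(Z>max(zz-.09,.0755))\&(Z<zz-.06)/' h.py; python3 -c "
from h import *
ringchk(17)"
```

```text
t 17.07 p [0.4552 0.2045 0.1557] yaw -0.02 tilt [ 0.0078 -0.     -1.    ] F [ 0.47 -0.12 -0.93] M [ 0.045 -0.015 -0.003] g 0.3626
ring plane@axis 897 [-0.205  -0.0016  0.0833]
back outer from axis 0.0214
y ext -0.0233 0.0225
spindle top z 0.2391
collar z 0.0727 1297
plate [0.4592 0.2195 0.1309]
```

View pics/w17c.png

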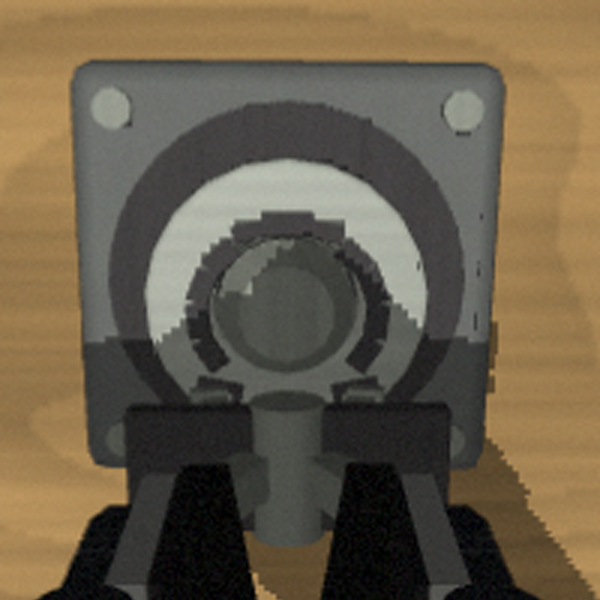

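>>> apply_moves(increments=[30,0,-0.5,1.5,0,30,0,0,1.5,0,30,0,0,1,0,30,0,0,0,0])

```text
t: 17.62
eef_pos: [0.4552, 0.2051, 0.1515]
tool_rot: [0.0, 1.0, -0.0, 0.004]
contact_force: [0.0, 0.1, -1.6]
gripper_width: 0.363
```

```bash
 python3 -c "
from h import *
ringchk(18)"
```

```text
t 17.62 p [0.4552 0.2051 0.1515] yaw -0.01 tilt [ 0.0078 -0.     -1.    ] F [ 0.02  0.07 -1.55] M [ 0.009  0.027 -0.024] g 0.3632
ring plane@axis 891 [-0.1349 -0.      0.0805]
back outer from axis 0.0209
y ext -0.0231 0.0229
spindle top z 0.2349
collar z 0.0728 1348
plate [0.4592 0.2201 0.1268]
```

View pics/w18c.png

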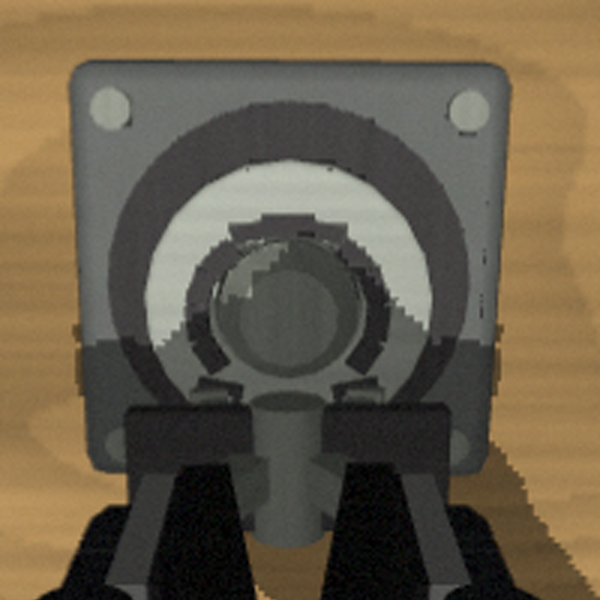

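>>> apply_moves(increments=[30,0.7,0,1.5,0,30,0,0,1.5,0,30,0,0,1,0,30,0,0,0,0])

```text
t: 18.18
eef_pos: [0.456, 0.2051, 0.1473]
tool_rot: [-0.0, 1.0, -0.0, 0.004]
contact_force: [0.1, 0.2, -1.5]
gripper_width: 0.359
```

```bash
 python3 -c "
from h import *
ringchk(19)"
```

```text
t 18.18 p [0.456  0.2051 0.1473] yaw -0.02 tilt [ 7.9e-03  1.0e-04 -1.0e+00] F [ 0.06  0.21 -1.55] M [ 0.022  0.007 -0.021] g 0.359
ring plane@axis 952 [-0.0378  0.0002  0.0785]
back outer from axis 0.0229
y ext -0.0228 0.0232
spindle top z 0.2305
collar z 0.0728 1397
plate [0.46   0.2201 0.1226]
```

View pics/w19c.png

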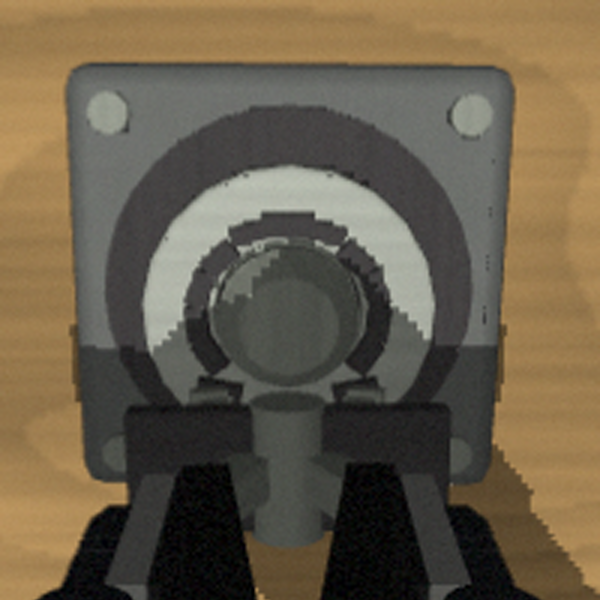

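>>> apply_moves(increments=[30,0,0,1,0,30,0,0,1,0,30,0,0,1,0])

```text
t: 18.6
eef_pos: [0.4564, 0.2052, 0.1445]
tool_rot: [-0.0, 1.0, -0.0, 0.004]
contact_force: [-0.1, -0.1, 3.1]
gripper_width: 0.362
```

```bash
 python3 -c "
from h import *
ringchk(20)"
```

```text
t 18.6 p [0.4564 0.2052 0.1445] yaw -0.02 tilt [ 8.7e-03  3.0e-04 -1.0e+00] F [-0.07 -0.12  3.1 ] M [-0.125  0.117 -0.012] g 0.3617
ring plane@axis 948 [ 0.0099 -0.0028  0.0775]
back outer from axis 0.023
y ext -0.0227 0.0234
spindle top z 0.2278
collar z 0.0727 1419
plate [0.4604 0.2203 0.1198]
```

>>> apply_moves(increments=[30,0,0,1.2,0,30,0,0,1.2,0,30,0,0,1.2,0])

```text
t: 19.02
eef_pos: [0.4573, 0.2053, 0.1418]
tool_rot: [-0.0, 1.0, -0.0, 0.005]
contact_force: [-1.2, -0.3, 4.8]
gripper_width: 0.357
```

```bash
 sed -i 's/max(zz-.09,.0755)/max(zz-.09,.070)/; s/(Z<.076)&(Z>.06)/(p.max(2)>110)\&(Z<.076)\&(Z>.06)/' h.py; python3 -c "
from h import *
ringchk(21)"
```

```text
t 19.02 p [0.4573 0.2053 0.1418] yaw -0.04 tilt [ 1.050e-02  7.000e-04 -9.999e-01] F [-1.16 -0.3   4.77] M [-0.333  0.232  0.025] g 0.3568
ring plane@axis 1019 [0.0384 0.0067 0.0743]
back outer from axis 0.023
y ext -0.0297 0.0239
spindle top z 0.2249
collar z 0.0702 1403
plate [0.4613 0.2204 0.1169]
```

>>> apply_moves(increments=[30,-0.5,0,1.2,0,30,-0.4,0,1.2,0,30,0,0,1,0])

```text
t: 19.45
eef_pos: [0.4572, 0.2054, 0.1389]
tool_rot: [-0.0, 1.0, -0.0, 0.006]
contact_force: [0.1, -1.6, 5.7]
gripper_width: 0.36
```

```bash
 python3 -c "
from h import *
ringchk(22)"
```

```text
t 19.45 p [0.4572 0.2054 0.1389] yaw -0.05 tilt [ 1.200e-02  8.000e-04 -9.999e-01] F [ 0.1  -1.6   5.71] M [-0.394  0.248  0.013] g 0.3597
ring plane@axis 915 [ 0.0095 -0.0018  0.0722]
back outer from axis 0.0229
y ext -0.0231 0.0231
spindle top z 0.2219
collar z 0.0675 1397
plate [0.4612 0.2204 0.1141]
```

View pics/w22c.png

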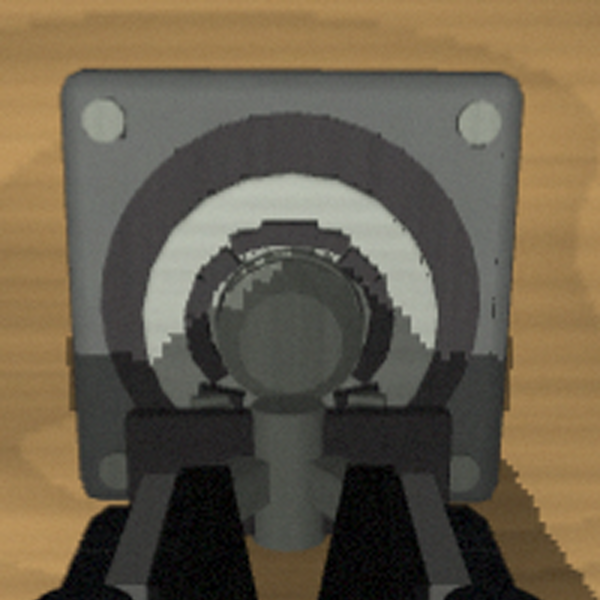

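>>> apply_moves(increments=[30,-0.5,0,0.5,0,30,-0.5,0,0.3,0])

```text
t: 19.75
eef_pos: [0.4569, 0.2054, 0.1387]
tool_rot: [-0.001, 1.0, -0.001, 0.007]
contact_force: [-1.0, -1.0, 7.0]
gripper_width: 0.36
```

```bash
 python3 -c "
from h import *
ringchk(23)"
```

```text
t 19.75 p [0.4569 0.2054 0.1387] yaw -0.07 tilt [ 0.0134  0.001  -0.9999] F [-1.02 -1.03  6.95] M [-0.425  0.219  0.012] g 0.36
ring plane@axis 917 [ 0.0084 -0.0027  0.0721]
back outer from axis 0.0227
y ext -0.023 0.0235
spindle top z 0.2218
collar z 0.0673 1384
plate [0.461  0.2205 0.1139]
```

>>> apply_moves(increments=[30.5,-1.2,0,0.4,0,31.5,-1.2,0,0.5,0,32.5,-0.8,0,0.5,0])

```text
t: 20.18
eef_pos: [0.4553, 0.2057, 0.1385]
tool_rot: [-0.001, 1.0, -0.001, 0.008]
contact_force: [-0.1, -0.2, 6.7]
gripper_width: 0.382
```

```bash
 python3 -c "
from h import *
ringchk(24)"
```

```text
t 20.18 p [0.4553 0.2057 0.1385] yaw -0.1 tilt [ 0.0169  0.0019 -0.9999] F [-0.07 -0.17  6.66] M [-0.427  0.132  0.039] g 0.3825
ring plane@axis 962 [ 0.0066 -0.0013  0.0722]
back outer from axis 0.0232
y ext -0.0219 0.0232
spindle top z 0.2198
collar z 0.0675 1400
plate [0.4599 0.2208 0.1145]
```

View pics/w24c.png

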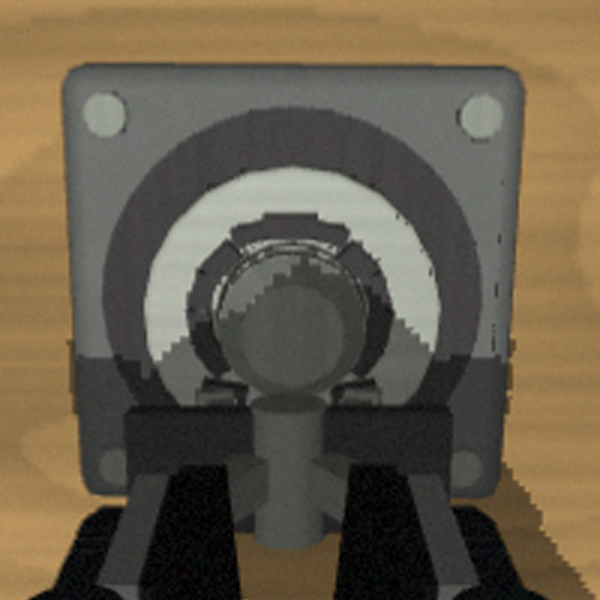

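>>> apply_moves(increments=[32.5,-1.5,0,0.5,0,32.5,-1.5,0,0.5,0,32.5,-1,0,0.4,0])

```text
t: 20.6
eef_pos: [0.4537, 0.2058, 0.1386]
tool_rot: [-0.001, 1.0, -0.001, 0.011]
contact_force: [0.3, -2.0, 6.3]
gripper_width: 0.382
```

```bash
 python3 -c "
from h import *
ringchk(25)"
```

```text
t 20.6 p [0.4537 0.2058 0.1386] yaw -0.14 tilt [ 0.0217  0.0028 -0.9998] F [ 0.3  -2.02  6.3 ] M [-0.507 -0.131 -0.011] g 0.3819
ring plane@axis 977 [ 0.0109 -0.0031  0.0722]
back outer from axis 0.0227
y ext -0.0218 0.0233
spindle top z 0.0851
collar z 0.0674 1404
plate [0.4584 0.2208 0.1148]
```

View pics/w25c.png

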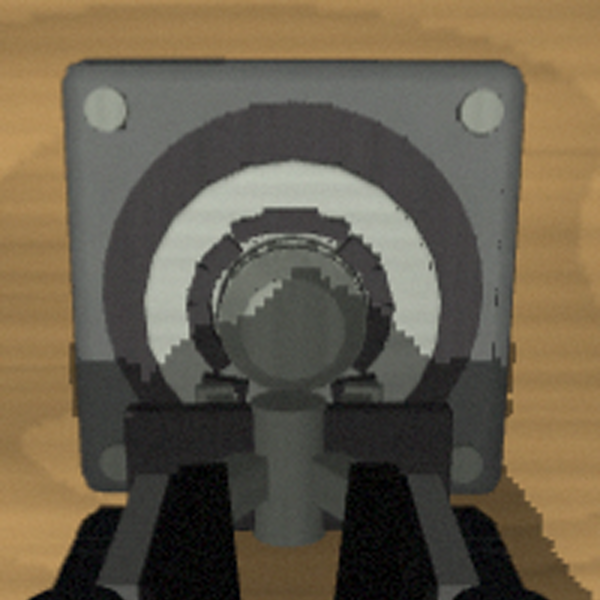

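>>> apply_moves(increments=[32.5,-1.5,0.5,0.4,0,32.5,-1.5,0.5,0.4,0,32.5,-1.5,0.3,0.4,0,32.5,-1,0,0.4,0])

```text
t: 21.15
eef_pos: [0.4524, 0.2056, 0.1393]
tool_rot: [-0.003, 1.0, -0.002, 0.015]
contact_force: [0.1, -2.0, 5.6]
gripper_width: 0.383
```

```bash
 python3 -c "
from h import *
ringchk(26)"
```

```text
t 21.15 p [0.4524 0.2056 0.1393] yaw -0.2 tilt [ 0.0305  0.0062 -0.9995] F [ 0.12 -2.05  5.61] M [-0.557 -0.238  0.009] g 0.3835
ring plane@axis 996 [0.0127 0.0008 0.073 ]
back outer from axis 0.023
y ext -0.0218 0.0234
spindle top z 0.0849
collar z 0.0682 1411
plate [0.4573 0.2207 0.1157]
```

View pics/w26c.png

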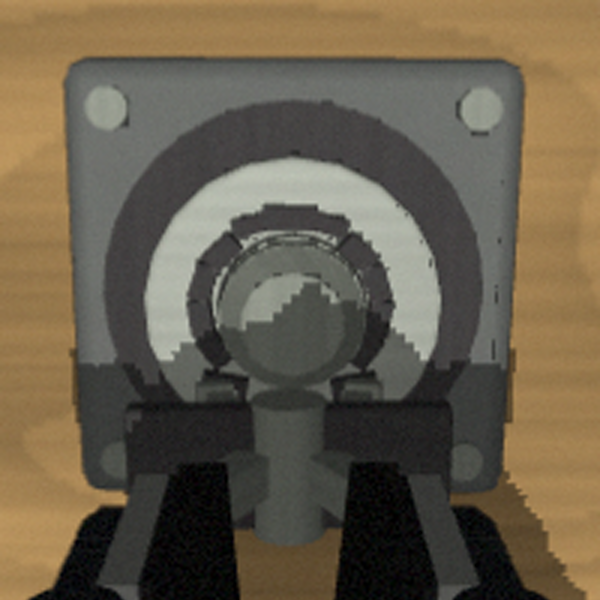

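>>> apply_moves(increments=[31,0,0,-1.5,0,30.5,0,0,-1.5,0,30.5,0,0.4,-1.5,0,30.5,0,0,-1.2,0,30.5,0,0,0,0])

```text
t: 21.82
eef_pos: [0.452, 0.205, 0.1446]
tool_rot: [-0.003, 1.0, -0.002, 0.015]
contact_force: [0.7, -0.5, -1.1]
gripper_width: 0.367
```

```bash
 python3 -c "
from h import *
ringchk(27)"
```

```text
t 21.82 p [0.452  0.205  0.1446] yaw -0.19 tilt [ 0.0302  0.0064 -0.9995] F [ 0.66 -0.48 -1.1 ] M [ 0.003 -0.039  0.038] g 0.3667
ring plane@axis 1138 [0.0466 0.0071 0.0768]
back outer from axis 0.0213
y ext -0.0272 0.0235
spindle top z 0.0848
collar z 0.0727 1403
plate [0.4567 0.2202 0.1203]
```

View pics/w27c.png

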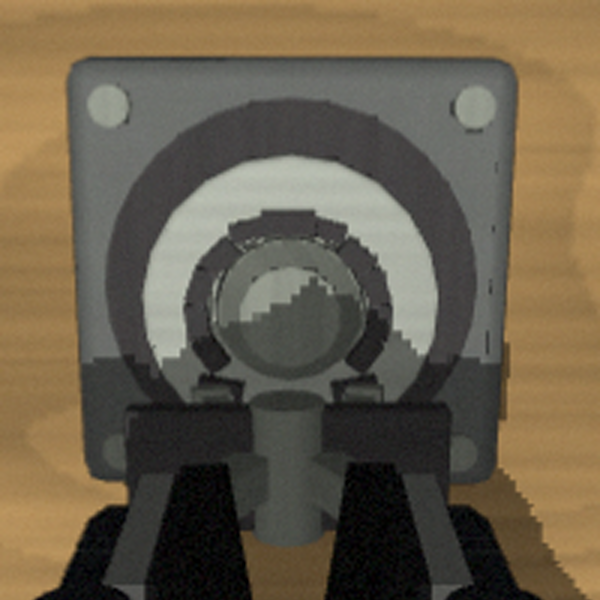

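>>> apply_moves(increments=[30.5,0,0,1.3,0,30.5,-0.2,0,1.4,0,30.5,-0.3,0,1.4,0,30.5,-0.3,0,1.4,0,30.5,-0.3,0,1.2,0])

```text
t: 22.5
eef_pos: [0.4527, 0.2054, 0.1392]
tool_rot: [-0.003, 1.0, -0.002, 0.017]
contact_force: [-0.9, -1.0, 6.6]
gripper_width: 0.36
```

```bash
 python3 -c "
from h import *
ringchk(28)"
```

```text
t 22.5 p [0.4527 0.2054 0.1392] yaw -0.22 tilt [ 0.0335  0.0069 -0.9994] F [-0.94 -1.03  6.56] M [-0.354  0.094 -0.008] g 0.3601
ring plane@axis 987 [0.0138 0.0029 0.0727]
back outer from axis 0.0211
y ext -0.0227 0.0233
spindle top z 0.0849
collar z 0.0679 1396
plate [0.4575 0.2206 0.1149]
```

View pics/w28c.png

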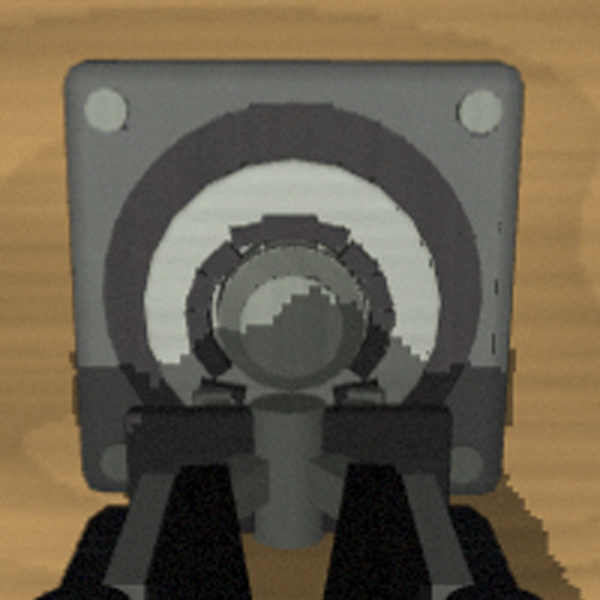

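>>> apply_moves(increments=[30.5,-0.3,0,1.2,0,31.5,-0.5,0,0.9,0,33,-0.6,0,0.9,0])

```text
t: 22.92
eef_pos: [0.4526, 0.2054, 0.1373]
tool_rot: [-0.004, 1.0, -0.002, 0.018]
contact_force: [-0.8, -0.9, 6.8]
gripper_width: 0.388
```

```bash
 python3 -c "
from h import *
ringchk(29)"
```

```text
t 22.93 p [0.4526 0.2054 0.1373] yaw -0.24 tilt [ 0.0361  0.0071 -0.9993] F [-0.75 -0.88  6.84] M [-0.448  0.093 -0.019] g 0.3885
ring plane@axis 907 [0.0113 0.0005 0.0712]
back outer from axis 0.0212
y ext -0.022 0.0232
spindle top z 0.0848
collar z 0.0664 1393
plate [0.4577 0.2206 0.1137]
```

>>> apply_moves(increments=[34.5,-0.8,0,0.4,0,36,-0.8,0,0.5,0,37.5,-0.8,0,0.5,0])

```text
t: 23.35
eef_pos: [0.4517, 0.2054, 0.1372]
tool_rot: [-0.004, 1.0, -0.002, 0.02]
contact_force: [-0.3, -1.4, 6.3]
gripper_width: 0.442
```

```bash
 python3 -c "
from h import *
ringchk(30)"
```

```text
t 23.35 p [0.4517 0.2054 0.1372] yaw -0.28 tilt [ 0.0392  0.0074 -0.9992] F [-0.29 -1.44  6.32] M [-0.513  0.003  0.018] g 0.4425
ring plane@axis 880 [ 0.0082 -0.0027  0.0719]
back outer from axis 0.0218
y ext -0.0205 0.022
spindle top z 0.0847
collar z 0.0671 1406
plate [0.4575 0.2203 0.1155]
```

View pics/w30c.png

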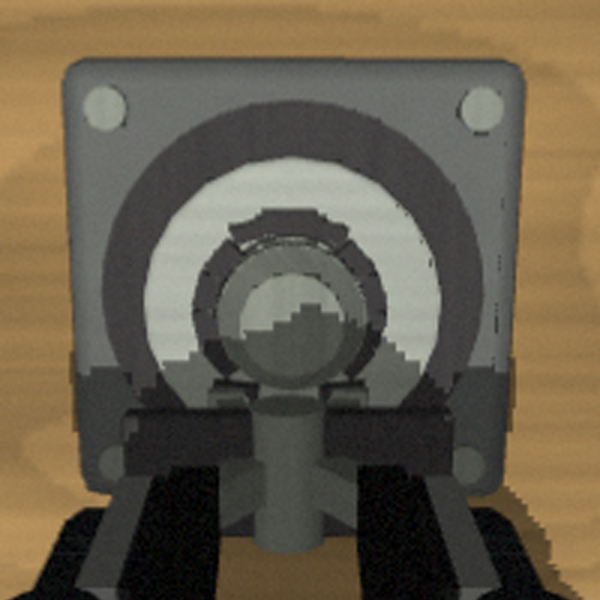

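>>> apply_moves(increments=[39,-1.2,0.2,0.7,0,40.5,-1.2,0.2,0.7,0,42,-1.2,0,0.7,0])

```text
t: 23.78
eef_pos: [0.4505, 0.2053, 0.1366]
tool_rot: [-0.004, 1.0, -0.003, 0.022]
contact_force: [0.3, -1.8, 7.0]
gripper_width: 0.492
```

```bash
 python3 -c "
from h import *
ringchk(31)"
```

```text
t 23.77 p [0.4505 0.2053 0.1366] yaw -0.32 tilt [ 0.044   0.0085 -0.999 ] F [ 0.3  -1.8   7.02] M [-0.417 -0.107  0.003] g 0.4916
ring plane@axis 808 [ 0.0125 -0.0001  0.0723]
back outer from axis 0.0222
y ext -0.0199 0.0209
spindle top z 0.0848
collar z 0.0676 1426
plate [0.4569 0.2201 0.1165]
```

View pics/w31c.png

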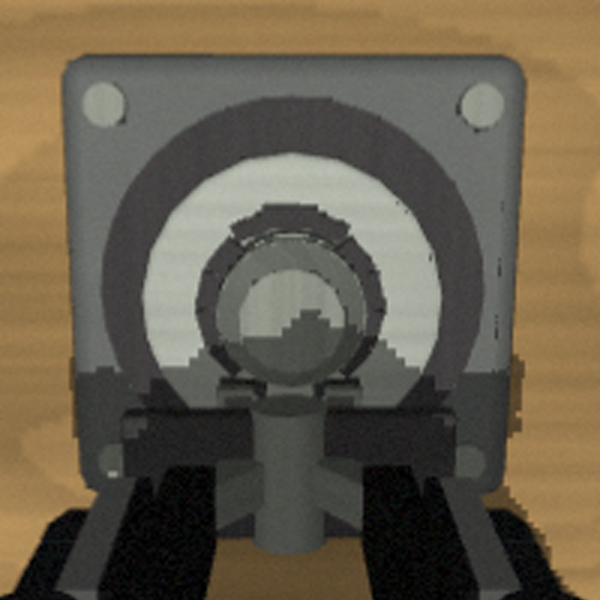

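>>> apply_moves(increments=[43.5,-1.2,0.2,0.6,0,45,-1.2,0.2,0.5,0,46,-1,0,0.4,0,46.7,-0.5,0,0,0])

```text
t: 24.32
eef_pos: [0.4486, 0.2052, 0.1364]
tool_rot: [-0.005, 1.0, -0.003, 0.024]
contact_force: [0.3, -0.4, 2.5]
gripper_width: 0.546
```

```bash
 python3 -c "
from h import *
ringchk(32)"
```

```text
t 24.32 p [0.4486 0.2052 0.1364] yaw -0.36 tilt [ 0.0485  0.0097 -0.9988] F [ 0.29 -0.44  2.51] M [-0.235 -0.051 -0.005] g 0.5464
ring plane@axis 812 [ 0.0078 -0.0039  0.0733]
back outer from axis 0.0224
y ext -0.0197 0.0198
spindle top z 0.0848
collar z 0.0685 1447
plate [0.4557 0.2199 0.1181]
```

View pics/w32c.png

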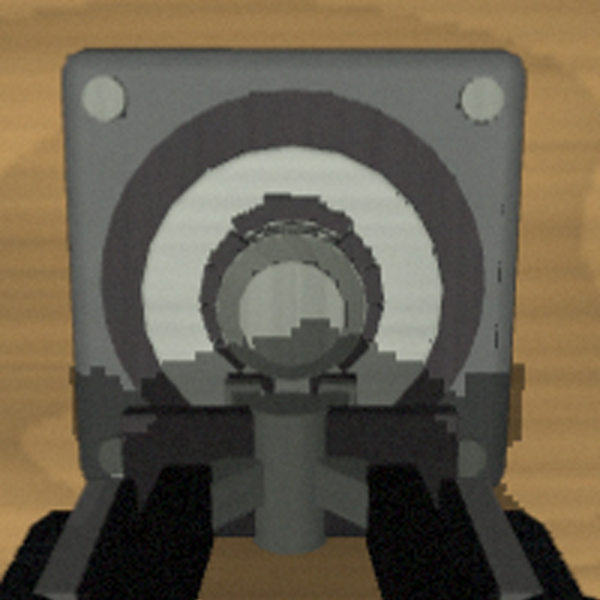

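>>> apply_moves(increments=[46.7,-2.5,0,0.8,0,46.7,-2.5,0,0.8,0])

```text
t: 24.62
eef_pos: [0.4443, 0.2058, 0.1351]
tool_rot: [-0.005, 1.0, -0.003, 0.025]
contact_force: [-0.2, -0.9, 6.4]
gripper_width: 0.548
```

```bash
 python3 -c "
from h import *
ringchk(33)"
```

```text
t 24.62 p [0.4443 0.2058 0.1351] yaw -0.38 tilt [ 0.0501  0.0107 -0.9987] F [-0.17 -0.88  6.37] M [-0.189 -0.046 -0.055] g 0.5482
ring plane@axis 877 [ 0.0246 -0.0007  0.073 ]
back outer from axis 0.0222
y ext -0.0196 0.0199
spindle top z 0.0847
collar z 0.0678 1457
plate [0.4517 0.2204 0.1174]
```

View pics/w33c.png

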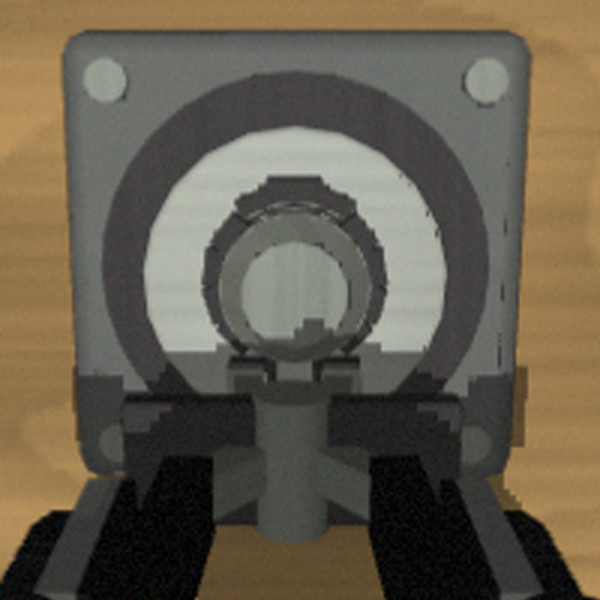

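```bash
 python3 - <<'E'
from h import *
for k in(19,28,32,33):
    z=np.load(f"pics/w{k}.npz");d,T=z["d"],z["T"];p=cv2.imread(f"pics/w{k}.png");X=cloud("wrist",d,T)
    x,y,zz=T[:3,3]
    s=X[236:256,222:262].reshape(-1,3);s=np.r_[s,X[236:256,292:330].reshape(-1,3)]
    s=s[~np.isnan(s).any(1)];s=s[(s[:,2]>zz-.03)&(s[:,2]<zz-.012)]
    med=np.median(s[:,2]);s=s[abs(s[:,2]-med)<.003]
    A=np.c_[s[:,:2]-[x,y],np.ones(len(s))];print(k,len(s),np.linalg.lstsq(A,s[:,2],rcond=None)[0].round(4),"xr",(s[:,0].min()-x).round(4),(s[:,0].max()-x).round(4), "tilt",T[:3,2].round(4))
    # pivot barrel line (along x) slope
    b=X[215:280,268:285].reshape(-1,3);b=b[(b[:,2]>zz-.03)&(b[:,2]<zz)];A=np.c_[b[:,:2]-[x,y],np.ones(len(b))];print("   barrel",len(b),np.linalg.lstsq(A,b[:,2],rcond=None)[0].round(4))
p=cv2.imread("pics/w33.png");cv2.imwrite("pics/w33d.png",crop(p,235,140,345,290,5)[:600*5//5+150,:800])
E
```

```text
19 1469 [-0.0546  0.0012  0.1228] xr -0.0021 0.0097 tilt [ 7.9e-03  1.0e-04 -1.0e+00]
   barrel 804 [-0.1196  0.0009  0.1258]
28 1478 [-0.0572  0.0031  0.115 ] xr -0.0013 0.0101 tilt [ 0.0335  0.0069 -0.9994]
   barrel 798 [-0.093  -0.0004  0.118 ]
32 1475 [-0.0582  0.0041  0.1183] xr 0.0013 0.0121 tilt [ 0.0485  0.0097 -0.9988]
   barrel 835 [-0.1277 -0.0088  0.1207]
33 1298 [ 0.0727 -0.0009  0.1168] xr 0.0015 0.013 tilt [ 0.0501  0.0107 -0.9987]
   barrel 903 [-0.0836 -0.0578  0.1198]
```

View pics/w33d.png

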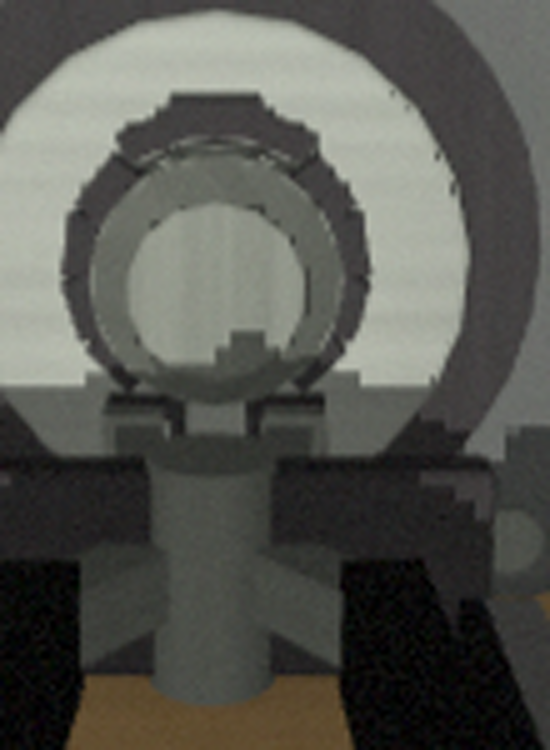

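>>> apply_moves(increments=[44,0,0,0.6,0,41,-1,0,0.6,0,39,-1.5,0,0.4,0,39,-1.5,0,0.4,0])

```text
t: 25.18
eef_pos: [0.4432, 0.2064, 0.1351]
tool_rot: [-0.006, 1.0, -0.003, 0.028]
contact_force: [1.9, -3.5, 7.2]
gripper_width: 0.465
```

```bash
 cat >> h.py <<'E'
def pitch(k):
    z=np.load(f"pics/w{k}.npz");d,T=z["d"],z["T"];X=cloud("wrist",d,T);x,y,zz=T[:3,3]
    s=X[232:256,222:262].reshape(-1,3);s=np.r_[s,X[232:256,292:330].reshape(-1,3)]
    s=s[~np.isnan(s).any(1)];s=s[(s[:,2]>zz-.03)&(s[:,2]<zz-.012)]
    med=np.median(s[:,2]);s=s[abs(s[:,2]-med)<.003]
    A=np.c_[s[:,:2]-[x,y],np.ones(len(s))];print("plate slope",len(s),np.linalg.lstsq(A,s[:,2],rcond=None)[0].round(4))
E
python3 -c "
from h import *
ringchk(34);pitch(34)
for k in (4,5,7,8): pitch(k)"
```

```text
t 25.18 p [0.4432 0.2064 0.1351] yaw -0.41 tilt [ 0.057   0.0124 -0.9983] F [ 1.9  -3.54  7.19] M [-0.658 -0.642  0.012] g 0.465
ring plane@axis 965 [ 0.0255 -0.001   0.0723]
back outer from axis 0.0216
y ext -0.0191 0.0222
spindle top z 0.0848
collar z 0.0665 1439
plate [0.4503 0.2212 0.1155]
plate slope 1561 [0.0641 0.0088 0.1148]
plate slope 1411 [-0.1101  0.0004  0.0878]
plate slope 1436 [-0.095   0.0001  0.0877]
plate slope 1422 [-0.0935  0.0023  0.0971]
plate slope 1415 [-0.0919 -0.0012  0.0878]
```

View pics/w34c.png

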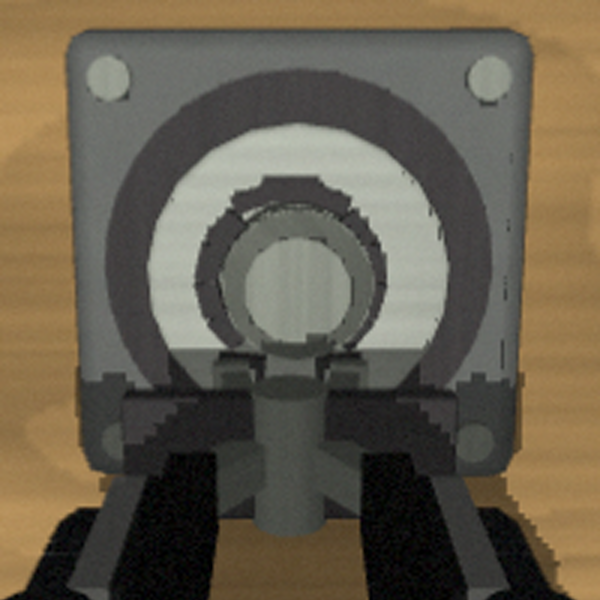

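>>> apply_moves(increments=[38,-2,1,0.4,0,38,-2,1,0.4,0,39,-2,0.7,0.4,0])

```text
t: 25.6
eef_pos: [0.4418, 0.2061, 0.1364]
tool_rot: [-0.009, 0.999, -0.003, 0.034]
contact_force: [3.6, -0.8, 5.6]
gripper_width: 0.457
```

```bash
 python3 -c "
from h import *
ringchk(35);pitch(35)"
```

```text
t 25.6 p [0.4418 0.2061 0.1364] yaw -0.43 tilt [ 0.0673  0.0179 -0.9976] F [ 3.62 -0.81  5.63] M [-0.352 -0.856 -0.036] g 0.4573
ring plane@axis 1000 [ 0.0182 -0.0085  0.0732]
back outer from axis 0.0214
y ext -0.0191 0.0222
spindle top z 0.0847
collar z 0.0676 1439
plate [0.4496 0.2207 0.117 ]
plate slope 1533 [0.0826 0.0126 0.1159]
```

View pics/w35c.png

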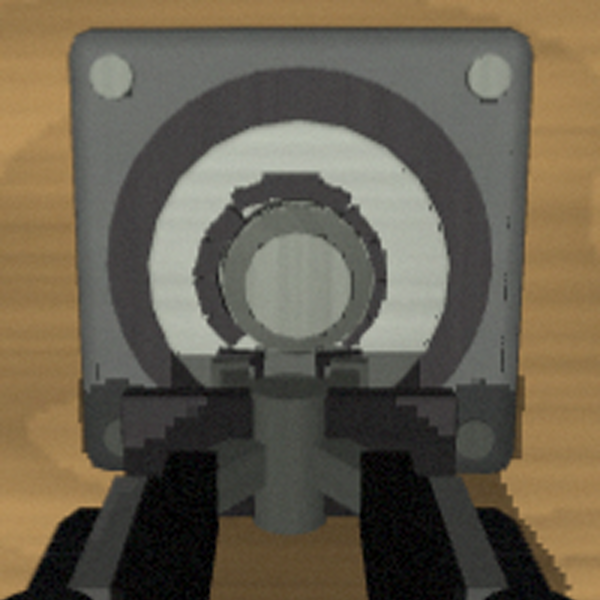

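>>> apply_moves(increments=[42,0,0.5,0,0,45,1,0.5,0,0,46.5,2,0,0,0,46.5,2.5,0,0,0,46.5,2.5,0,0,0])

```text
t: 26.28
eef_pos: [0.4487, 0.2049, 0.136]
tool_rot: [-0.009, 0.999, -0.003, 0.033]
contact_force: [-0.5, -1.0, -0.2]
gripper_width: 0.543
```

```bash
 python3 -c "
from h import *
ringchk(36);pitch(36)"
```

```text
t 26.27 p [0.4487 0.2049 0.136 ] yaw -0.39 tilt [ 0.065   0.0174 -0.9977] F [-0.45 -0.97 -0.21] M [0.022 0.152 0.049] g 0.5427
ring plane@axis 734 [0.0083 0.0022 0.0733]
back outer from axis 0.0218
y ext -0.0212 0.0205
spindle top z 0.0848
collar z 0.0685 1442
plate [0.4563 0.2197 0.1184]
plate slope 1390 [-0.0563  0.0114  0.1184]
```

View pics/w36c.png

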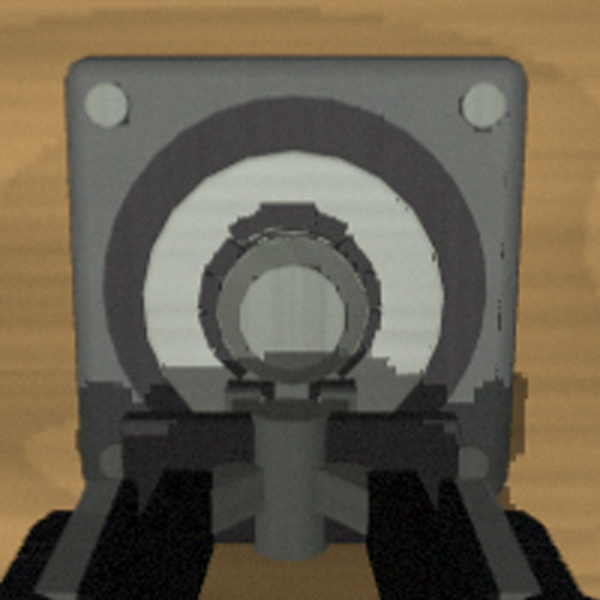

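>>> apply_moves(increments=[46.5,2,0,0.5,0,44,1,0,0.8,0,41,0,0,1,0,38,0,0,1,0,37,0,0,1,0])

```text
t: 26.95
eef_pos: [0.4551, 0.207, 0.135]
tool_rot: [-0.01, 0.999, -0.003, 0.035]
contact_force: [-2.1, -0.4, 13.3]
gripper_width: 0.439
```

```bash
 python3 -c "
from h import *
ringchk(37);pitch(37)"
```

```text
t 26.95 p [0.4551 0.207  0.135 ] yaw -0.44 tilt [ 0.0704  0.0204 -0.9973] F [-2.08 -0.4  13.33] M [-0.497  0.675 -0.147] g 0.4387
ring plane@axis 677 [0.0132 0.0003 0.0711]
back outer from axis 0.0215
y ext -0.0187 0.023
spindle top z 0.0849
collar z 0.0662 1402
plate [0.4607 0.2228 0.1138]
plate slope 1017 [-0.1503  0.0131  0.1146]
```

View pics/w37c.png

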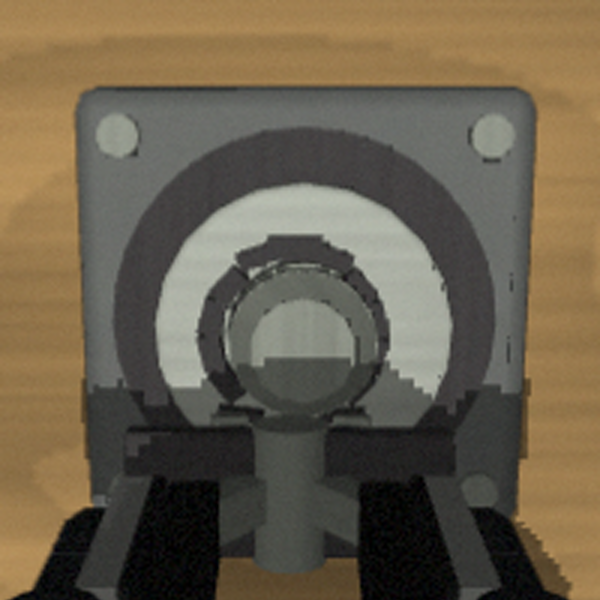

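>>> apply_moves(increments=[37.5,-2,1.5,-0.3,0,37.5,-3,1.5,0,0,37.5,-3,1,0.3,0])

```text
t: 27.38
eef_pos: [0.4515, 0.2062, 0.1377]
tool_rot: [-0.013, 0.999, -0.003, 0.04]
contact_force: [1.7, -0.1, 2.8]
gripper_width: 0.442
```

```bash
 python3 -c "
from h import *
ringchk(38);pitch(38)"
```

```text
t 27.38 p [0.4515 0.2062 0.1377] yaw -0.45 tilt [ 0.08    0.0266 -0.9964] F [ 1.73 -0.07  2.75] M [ 0.002 -0.608 -0.026] g 0.442
ring plane@axis 761 [0.0098 0.0055 0.0734]
back outer from axis 0.0209
y ext -0.0184 0.0234
spindle top z 0.0848
collar z 0.0686 1377
plate [0.4584 0.2214 0.1172]
plate slope 1175 [-0.087   0.0208  0.1174]
```

View pics/w38c.png

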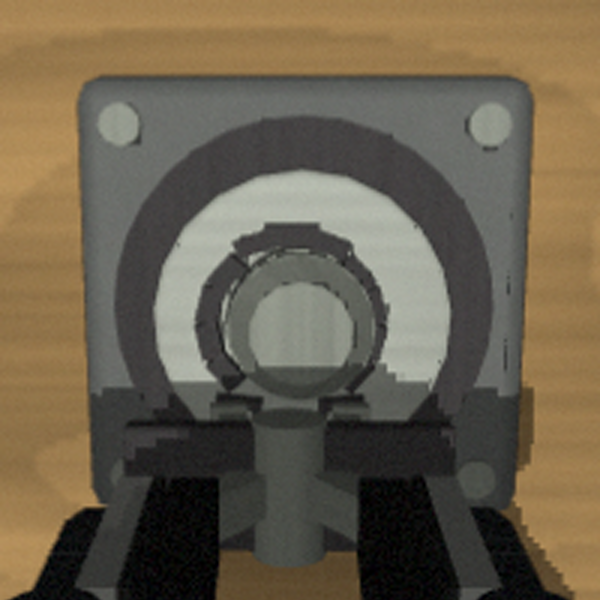

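>>> apply_moves(increments=[36.5,-1,2.5,1,0,36.5,-2,3,1,0,36.5,-2,3,1,0])

```text
t: 27.8
eef_pos: [0.4509, 0.2044, 0.1375]
tool_rot: [-0.019, 0.999, -0.002, 0.045]
contact_force: [1.2, 5.9, 6.9]
gripper_width: 0.435
```

```bash
 python3 -c "
from h import *
ringchk(39);pitch(39)"
```

```text
t 27.8 p [0.4509 0.2044 0.1375] yaw -0.36 tilt [ 0.0906  0.0381 -0.9952] F [1.22 5.87 6.86] M [ 1.392 -0.416  0.097] g 0.4351
ring plane@axis 809 [0.0209 0.0173 0.0733]
back outer from axis 0.0211
y ext -0.0189 0.0233
spindle top z 0.0848
collar z 0.0683 1383
plate [0.458  0.22   0.1171]
plate slope 1179 [-0.105   0.0351  0.1171]
```

View pics/w39c.png

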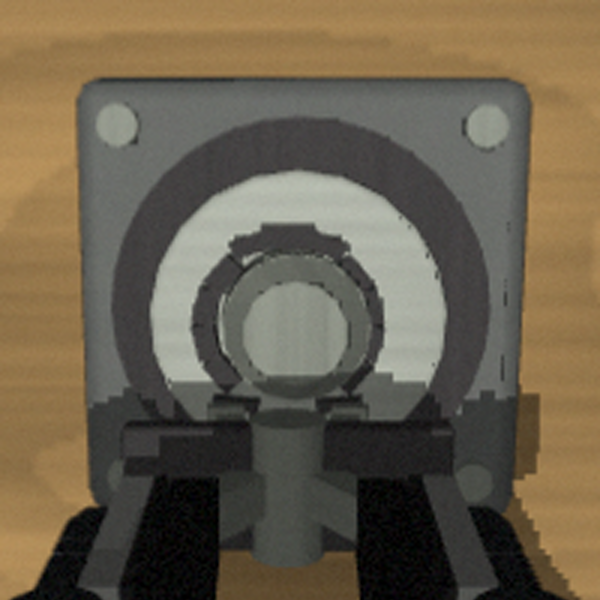

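>>> apply_moves(increments=[38.5,-1.5,-2.5,1.2,0,40.5,-1.5,-2,1.2,0,42.5,-1.5,-1,1,0,44.5,-1,0,0.8,0])

```text
t: 28.35
eef_pos: [0.4482, 0.207, 0.1343]
tool_rot: [-0.017, 0.999, -0.003, 0.047]
contact_force: [-0.5, -0.7, 6.5]
gripper_width: 0.516
```

```bash
 python3 -c "
from h import *
ringchk(40);pitch(40)"
```

```text
t 28.35 p [0.4482 0.207  0.1343] yaw -0.48 tilt [ 0.0939  0.0343 -0.995 ] F [-0.54 -0.74  6.52] M [-0.223 -0.132  0.012] g 0.5161
ring plane@axis 733 [0.0286 0.0076 0.0724]
back outer from axis 0.0212
y ext -0.0185 0.0216
spindle top z 0.0848
collar z 0.0673 1415
plate [0.4562 0.2221 0.1166]
plate slope 1216 [-0.067   0.0137  0.1168]
```

View pics/w40c.png

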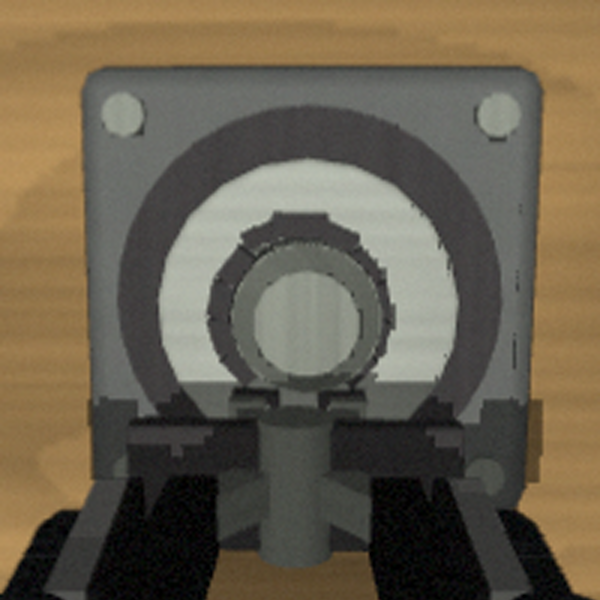

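>>> apply_moves(increments=[46,-0.5,1,0.8,0,44,-1,1,0.8,0,41,-2,0.5,1,0,41,-2.5,0.5,1,0,43.5,-2,0.3,1,0,46,-1,0,0.6,0])

```text
t: 29.15
eef_pos: [0.4455, 0.2062, 0.1329]
tool_rot: [-0.02, 0.998, -0.004, 0.053]
contact_force: [-0.4, -1.0, 7.0]
gripper_width: 0.538
```

```bash
 python3 -c "
from h import *
ringchk(41);pitch(41)"
```

```text
t 29.15 p [0.4455 0.2062 0.1329] yaw -0.54 tilt [ 0.1054  0.0393 -0.9937] F [-0.44 -1.02  7.02] M [-0.326 -0.03   0.047] g 0.5379
ring plane@axis 542 [0.023  0.0031 0.0719]
back outer from axis 0.0211
y ext -0.0187 0.0206
spindle top z 0.0848
collar z 0.0667 1416
plate [0.454  0.2212 0.1166]
plate slope 1311 [-0.021   0.0148  0.1163]
```

View pics/w41c.png

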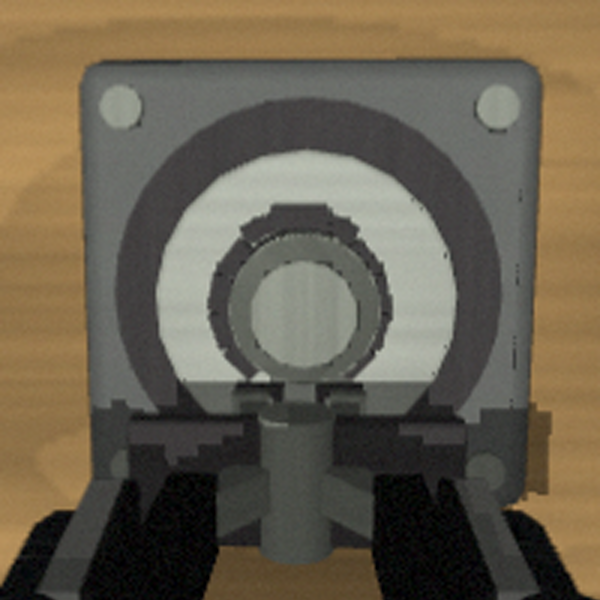

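>>> apply_moves(increments=[47,-0.5,0.5,0.3,0,47.3,0,0.3,0,0])

```text
t: 29.45
eef_pos: [0.4457, 0.2055, 0.1332]
tool_rot: [-0.02, 0.998, -0.004, 0.053]
contact_force: [-0.6, -0.4, 6.4]
gripper_width: 0.551
```

```bash
 python3 -c "
from h import *
ringchk(42);pitch(42)"
```

```text
t 29.45 p [0.4457 0.2055 0.1332] yaw -0.55 tilt [ 0.1067  0.0396 -0.9935] F [-0.61 -0.41  6.36] M [-0.019 -0.061  0.007] g 0.5513
ring plane@axis 448 [0.0177 0.0057 0.0724]
back outer from axis 0.0208
y ext -0.0187 0.0203
spindle top z 0.0848
collar z 0.0674 1426
plate [0.4544 0.2206 0.1175]
plate slope 1285 [-0.0307  0.0171  0.1172]
```

View pics/w42c.png

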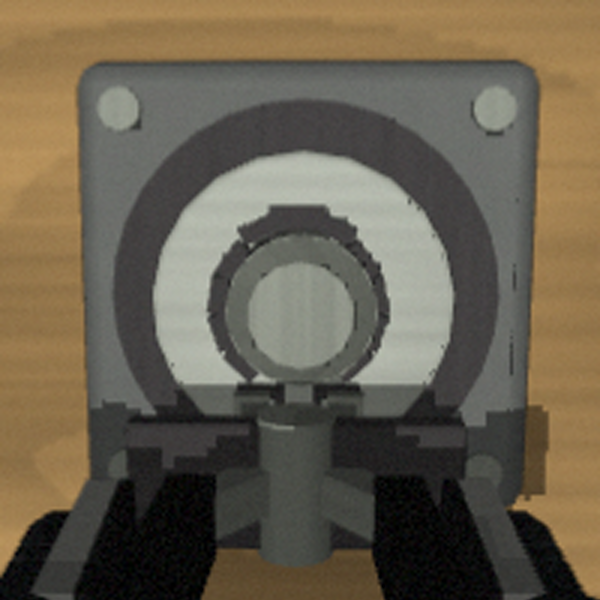

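>>> apply_moves(increments=[44,-1.5,1,0.8,0,42,-2,1,1,0,42,-2.5,1,1,0,44.5,-2,0.5,0.8,0,46.5,-1.5,0.3,0.6,0,47.3,-0.5,0,0.3,0])

```text
t: 30.25
eef_pos: [0.4412, 0.2056, 0.1321]
tool_rot: [-0.023, 0.998, -0.003, 0.059]
contact_force: [-0.3, -0.2, 7.1]
gripper_width: 0.555
```

```bash
 python3 -c "
from h import *
ringchk(43);pitch(43)"
```

```text
t 30.25 p [0.4412 0.2056 0.1321] yaw -0.56 tilt [ 0.1173  0.0461 -0.992 ] F [-0.26 -0.19  7.15] M [-0.226  0.001 -0.035] g 0.555
ring plane@axis 172 [0.0142 0.002  0.0716]
back outer from axis 0.0207
y ext -0.0182 0.0195
spindle top z 0.0848
collar z 0.0669 1424
plate [0.4502 0.2206 0.1172]
plate slope 1528 [-0.0116  0.0184  0.1168]
```

View pics/w43c.png

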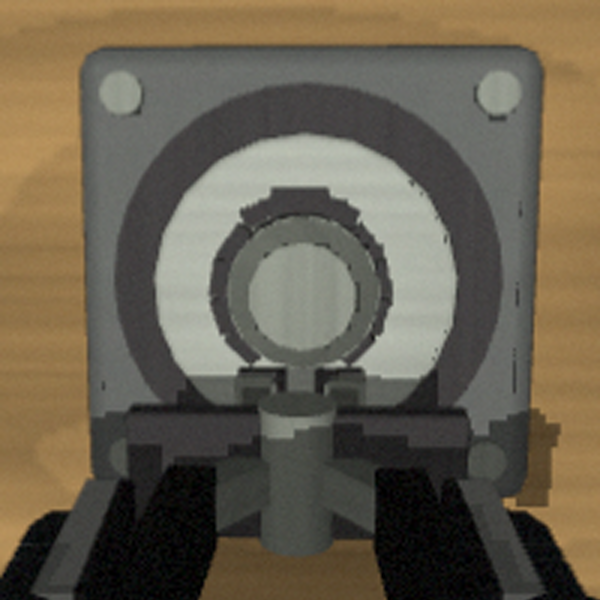

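>>> apply_moves(increments=[47.2,0,0,-1,0,47.2,0,0,-1.5,0,47.2,0,0,-1.5,0,47.2,0,0,-1.5,0])

```text
t: 30.8
eef_pos: [0.4391, 0.2047, 0.1363]
tool_rot: [-0.023, 0.998, -0.003, 0.057]
contact_force: [0.7, 1.7, -2.6]
gripper_width: 0.552
```

```bash
 python3 -c "
from h import *
ringchk(44);pitch(44)"
```

```text
t 30.8 p [0.4391 0.2047 0.1363] yaw -0.54 tilt [ 0.114   0.0449 -0.9925] F [ 0.71  1.73 -2.63] M [ 0.283  0.    -0.018] g 0.5521
ring plane@axis 778 [0.0024 0.0002 0.0734]
back outer from axis 0.0203
y ext -0.0186 0.0202
spindle top z 0.0848
collar z 0.0686 1398
plate [0.448  0.2197 0.1214]
plate slope 1584 [0.0087 0.0235 0.121 ]
```

View pics/w44c.png

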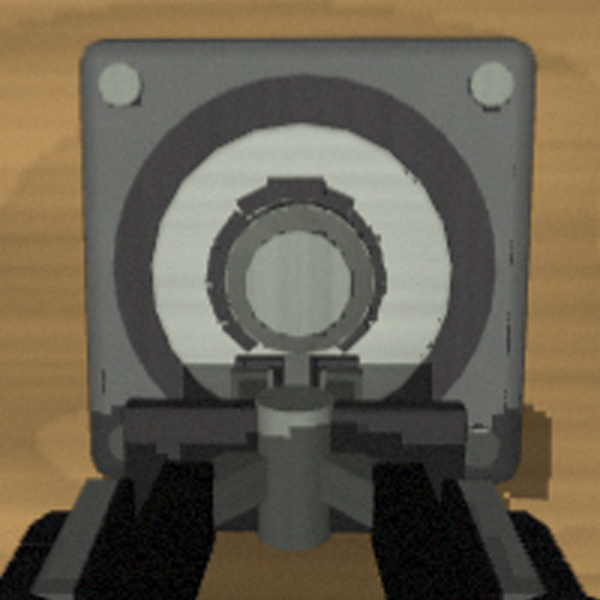

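>>> apply_moves(increments=[47.2,0,-0.4,-1.5,0,47.2,0,0,-1.5,0,47.2,0,0,-1.5,0,47.2,0,0,-1.5,0])

```text
t: 31.35
eef_pos: [0.4377, 0.2038, 0.1423]
tool_rot: [-0.022, 0.998, -0.004, 0.056]
contact_force: [-0.0, 0.5, -0.5]
gripper_width: 0.554
```

```bash
 python3 -c "
from h import *
ringchk(45);pitch(45)"
```

```text
t 31.35 p [0.4377 0.2038 0.1423] yaw -0.56 tilt [ 0.1124  0.0431 -0.9927] F [-0.02  0.46 -0.54] M [-0.061  0.153 -0.051] g 0.5537
ring plane@axis 867 [ 0.0018 -0.0022  0.0734]
back outer from axis 0.0208
y ext -0.0185 0.0199
spindle top z 0.0848
collar z 0.0685 1342
plate [0.4466 0.2189 0.1273]
plate slope 1490 [-0.0175  0.019   0.1269]
```

View pics/w45c.png

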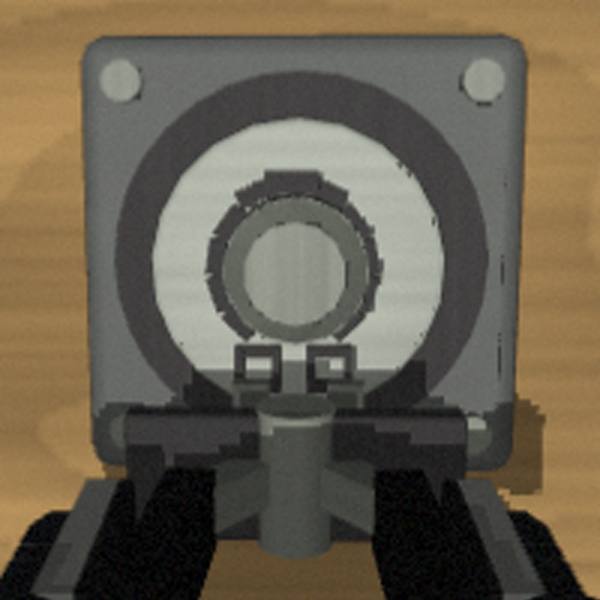

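>>> apply_moves(increments=[47,0,0,-3,0,47,0,0,-8,0,47,0,0,-15,0,47,0,0,-18,0,47,0,0,-15,0,47,0,0,-5,0])

```text
t: 32.15
eef_pos: [0.4302, 0.2011, 0.2111]
tool_rot: [-0.022, 0.998, -0.004, 0.057]
contact_force: [0.2, -0.2, -0.4]
gripper_width: 0.55
```

```bash
 python3 - <<'E'
from h import *
ringchk(46);pitch(46)
z=np.load("pics/w46.npz");d,T=z["d"],z["T"];p=cv2.imread("pics/w46.png");X=cloud("wrist",d,T);Z=X[...,2]
axis(X,np.array([.4721,.2042]),zc=(.066,.071))
ax=np.array([.4721,.2042]);dx=X[...,:2]-ax;r=np.hypot(dx[...,0],dx[...,1]);a=np.degrees(np.arctan2(dx[...,1],dx[...,0]))
m=(Z>.0705)&(Z<.078)&(r>.0165)&(r<.024)&(abs(a)<140)
q=X[m]
P=[]
for k in range(-130,130,8):
    s=(a[m]>=k)&(a[m]<k+8)
    if s.sum()>3: i=np.where(s)[0][np.argsort(r[m][s])[-2]];P.append(q[i]);
P=np.array(P);A=np.c_[2*P[:,:2],np.ones(len(P))];s=np.linalg.lstsq(A,(P[:,:2]**2).sum(1),rcond=None)[0];print("ring outer c",s[:2].round(4),np.sqrt(s[2]+s[:2]@s[:2]).round(4))
E
```

```text
t 32.15 p [0.4302 0.2011 0.2111] yaw -0.55 tilt [ 0.1138  0.0438 -0.9925] F [ 0.2  -0.22 -0.37] M [-0.054  0.173 -0.043] g 0.5498
ring plane@axis 0 [0. 0. 0.]
back outer from axis NoneTraceback (most recent call last):
  File "<stdin>", line 2, in <module>
  File "h.py", line 66, in ringchk
    print("y ext",(q[:,1].min()-ax[1]).round(4),(q[:,1].max()-ax[1]).round(4))
                   ~~~~~~~~~~^^
    return umr_minimum(a, axis, None, out, keepdims, initial, where)
ValueError: zero-size array to reduction operation minimum which has no identity
```

View pics/w46c.png

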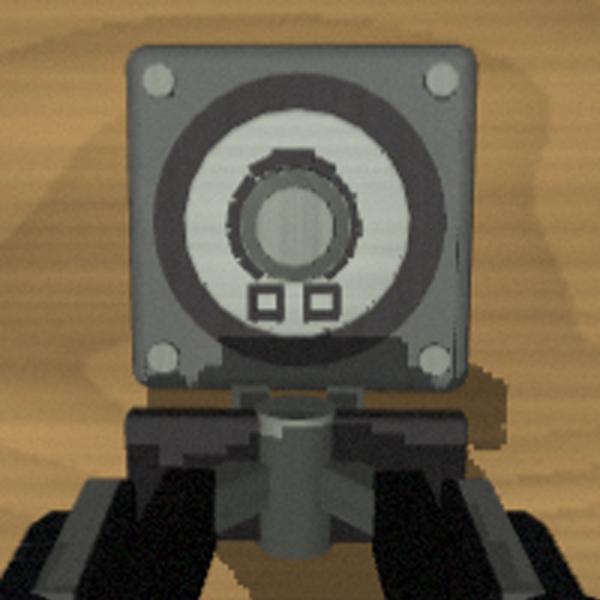

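```bash
 cat > f.py <<'E'
from h import *
def ringfit2(k):
    z=np.load(f"pics/w{k}.npz");d,T=z["d"],z["T"];p=cv2.imread(f"pics/w{k}.png");X=cloud("wrist",d,T);Z=X[...,2]
    axis(X,np.array([.4721,.2042]),zc=(.066,.071))
    ax=np.array([.4721,.2042]);dx=X[...,:2]-ax;r=np.hypot(dx[...,0],dx[...,1]);a=np.degrees(np.arctan2(dx[...,1],dx[...,0]))
    g=p.max(2)
    m=(Z>.0695)&(Z<.078)&(r>.0135)&(r<.024)&(abs(a)<140)&(g<95)
    q=X[m];P=[]
    for k in range(-120,120,8):
        s=(a[m]>=k)&(a[m]<k+8)
        if s.sum()>3: i=np.where(s)[0][np.argsort(r[m][s])[-2]];P.append(q[i]);
    P=np.array(P);A=np.c_[2*P[:,:2],np.ones(len(P))];s=np.linalg.lstsq(A,(P[:,:2]**2).sum(1),rcond=None)[0];print("ring outer c",s[:2].round(4),np.sqrt(s[2]+s[:2]@s[:2]).round(4),"ring z",np.median(q[:,2]).round(4),np.percentile(q[:,2],[5,95]).round(4))
    e=(Z>.068)&(Z<.078)&(dx[...,0]<-.014)&(dx[...,0]>-.034)&(abs(dx[...,1])<.017)&(g<80)
    E=dx[e];L=E[E[:,1]>0];R_=E[E[:,1]<0];print("eyelets L",L.min(0).round(4),L.max(0).round(4),"R",R_.min(0).round(4),R_.max(0).round(4))
    sp=X[(r<.008)];print("top z",np.nanmedian(sp[:,2]).round(4),"collar",np.nanmedian(X[(r>.026)&(r<.033)&(g>110)][:,2]).round(4))
if __name__=="__main__":
    import sys; ringfit2(int(sys.argv[1]))
E
python3 f.py 46; python3 -c "
from h import *
pitch(46)
z=np.load('pics/w46.npz');d,T=z['d'],z['T'];X=cloud('wrist',d,T);zz=T[2,3];m=(X[...,2]<zz-.02)&(X[...,2]>zz-.034);q=X[m];q=q[(abs(q[:,1]-T[1,3])<.04)&(abs(q[:,0]-T[0,3])<.03)];print(T[:3,3],q.min(0),q.max(0),np.median(q,0))
"
```

```text
axis 20 [0.4716 0.2041] 0.0333 collar z 0.0685
ring outer c [0.473 0.205] 0.0188 ring z 0.0735 [0.0723 0.0751]
eyelets L [-0.0284  0.0038] [-0.0141  0.0136] R [-0.0285 -0.0123] [-0.0141 -0.0025]
top z 0.0848 collar 0.0686
plate slope 1475 [-0.0105  0.0204  0.1955]
[0.43022363 0.20112465 0.21112262] [0.44273794 0.17025678 0.18597199] [0.44522269 0.22319224 0.19112232] [0.44446532 0.19798738 0.18968937]
```

>>> apply_moves(increments=[47,3,8,0,0,47,6,18,0,0,47,9,26,0,0,47,9,28,0,0,47,9,28,0,0,47,9,28,0,0,47,9,28,0,0,47,9,28,0,0,47,9,28,0,0,47,9,28,0,0,47,9,28,0,0,47,9,28,0,0])

```text
t: 33.7
eef_pos: [0.5256, -0.1189, 0.2007]
tool_rot: [-0.021, 0.999, -0.003, 0.05]
contact_force: [0.5, -0.0, -1.8]
gripper_width: 0.549
```

```bash
 python3 -c "
from h import *
st();plan(.565,-.176,.18,0,47,5)"
```

```text
t 33.7 p [ 0.5256 -0.1189  0.2007] yaw -0.46 tilt [ 0.1     0.0411 -0.9941] F [ 0.52 -0.04 -1.84] M [-0.062  0.14   0.016] g 0.5487
from [ 0.5256 -0.1189  0.2007] -0.46 [47, np.float64(8.0), np.float64(11.3), np.float64(4.1), np.float64(-0.1), 47, np.float64(7.9), np.float64(11.4), np.float64(4.1), np.float64(-0.1), 47, np.float64(7.9), np.float64(11.4), np.float64(4.1), np.float64(-0.1), 47, np.float64(7.9), np.float64(11.4), np.float64(4.1), np.float64(-0.1), 47, np.float64(7.9), np.float64(11.4), np.float64(4.1), np.float64(-0.1)]
```

>>> apply_moves(increments=[47,9,12,3,-0.2,47,9,10,3,-0.2,47,8,6,3,0,47,6,4,3,0,47,0,0,0,0,47,0,0,0,0])

```text
t: 34.45
eef_pos: [0.5597, -0.1516, 0.1877]
tool_rot: [-0.021, 0.999, 0.001, 0.048]
contact_force: [-0.3, 0.9, -1.7]
gripper_width: 0.555
```

```bash
 python3 - <<'E'
from h import *
o=st();T=tool_T(o);p,d=read_camera("wrist");k=47;cv2.imwrite(f"pics/w{k}.png",p);np.savez(f"pics/w{k}.npz",d=d,T=T);pitch(k)
E
```

```text
t 34.45 p [ 0.5597 -0.1516  0.1877] yaw -0.03 tilt [ 0.0961  0.0425 -0.9945] F [-0.27  0.93 -1.67] M [-0.056  0.122  0.026] g 0.5554
plate slope 1495 [-0.0265  0.0156  0.172 ]
```

View pics/w47.png

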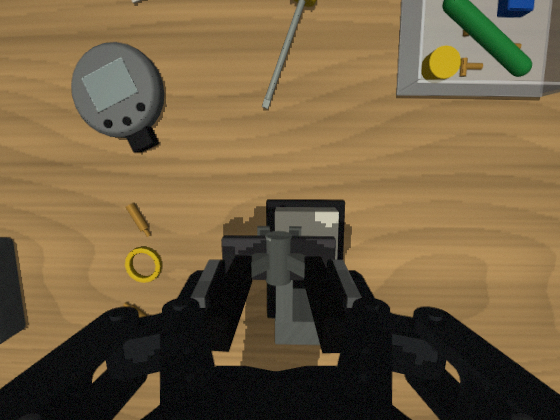

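```bash
 cat > g.py <<'E'
from h import *
def plier(k):
    z=np.load(f"pics/w{k}.npz");d,T=z["d"],z["T"];X=cloud("wrist",d,T);x,y,zz=T[:3,3]
    M=np.zeros(d.shape,bool);M[228:262,210:345]=1
    M&=(X[...,2]<zz-.009)&(X[...,2]>zz-.024)
    vu=np.argwhere(M&(np.arange(d.shape[0])[:,None]<250));q=X[M]
    # rows of front part
    fr=q[q[:,0]>q[:,0].max()-.008]
    print("tcp",T[:3,3].round(4),"plate y",fr[:,1].min().round(4),fr[:,1].max().round(4),"cy",((fr[:,1].min()+fr[:,1].max())/2).round(4),"front x",np.percentile(q[:,0],99.5).round(4),"z",np.median(fr[:,2]).round(4))
    b=X[236:278,262:294];bz=b[...,2];mm=(bz>zz-.022)&(bz<zz-.006);print("barrel y med",np.median(b[mm][:,1]).round(4),"x",b[mm][:,0].min().round(4),b[mm][:,0].max().round(4))
    return X
if __name__=="__main__":
    import sys; plier(int(sys.argv[1]))
E
python3 g.py 47;python3 g.py 8; python3 g.py 4
```

```text
tcp [ 0.5597 -0.1516  0.1877] plate y -0.1828 -0.1225 cy -0.1527 front x 0.5741 z 0.172
barrel y med -0.1526 x 0.5502 0.5739
tcp [ 0.5163 -0.1745  0.1083] plate y -0.2046 -0.145 cy -0.1748 front x 0.5272 z 0.0877
barrel y med -0.1759 x 0.5033 0.5277
tcp [ 0.5165 -0.1747  0.1069] plate y -0.2045 -0.1447 cy -0.1746 front x 0.5279 z 0.0874
barrel y med -0.176 x 0.5042 0.5281
```

```bash
 cat >> h.py <<'E'
def mv(dx,dy,dz):
    T=tool_T();print("tool shift mm",(T[:3,:3].T@np.array([dx,dy,dz])).round(2))
E
python3 -c "
from h import *
mv(0,-22,-20);mv(2,0,-44);mv(0,0,-10);mv(-10,0,0)"
```

```text
tool shift mm [-1.91 22.83 18.95]
tool shift mm [-2.24  1.87 43.95]
tool shift mm [-0.96  0.42  9.94]
tool shift mm [-9.95 -0.04 -0.96]
```

>>> apply_moves(increments=[47,-0.5,7,5,0,47,-0.5,9,7,0,47,-0.5,7,9,0,47,-0.6,0.5,12,0,47,-0.6,0.5,12,0,47,-0.5,0.4,10,0,47,-0.3,0.2,6,0,47,0,0,2,0,47,0,0,0,0])

```text
t: 35.62
eef_pos: [0.5618, -0.1744, 0.1185]
tool_rot: [-0.021, 0.999, 0.001, 0.048]
contact_force: [0.6, -0.2, -1.7]
gripper_width: 0.554
```

```bash
 cat > s.py <<'E'
from h import *
import sys
k=int(sys.argv[1]);o=st();T=tool_T(o);p,d=read_camera("wrist");cv2.imwrite(f"pics/w{k}.png",p);np.savez(f"pics/w{k}.npz",d=d,T=T);pitch(k)
cv2.imwrite(f"pics/w{k}c.png",crop(p,180,130,380,330,3))
from g import plier
plier(k)
E
python3 s.py 48
```

```text
t 35.62 p [ 0.5618 -0.1744  0.1185] yaw 0.0 tilt [ 0.0948  0.043  -0.9946] F [ 0.6  -0.16 -1.65] M [-0.05   0.122 -0.025] g 0.5538
plate slope 1488 [-0.0232  0.0192  0.1028]
tcp [ 0.5618 -0.1744  0.1185] plate y -0.2055 -0.1453 cy -0.1754 front x 0.5761 z 0.1028
barrel y med -0.1752 x 0.5519 0.5757
```

View pics/w48c.png

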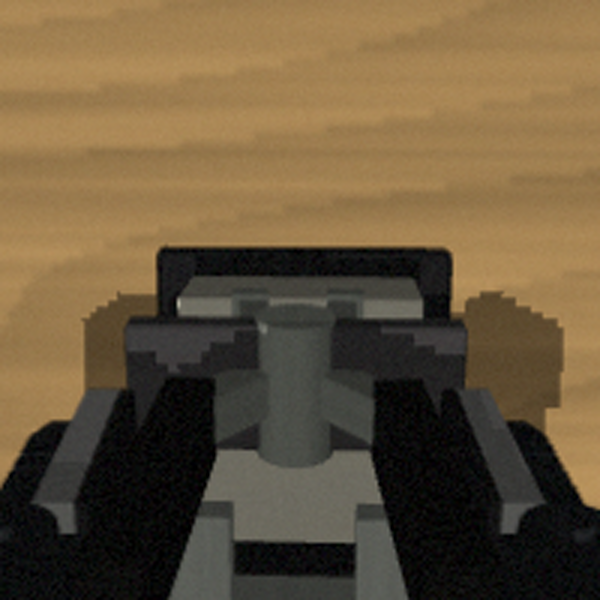

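>>> apply_moves(increments=[47,-0.5,0,4.5,0,47,-4,0,-0.4,0,47,-6,0,-0.6,0,47,-6,0,-0.6,0,47,-6,0,-0.6,0])

```text
t: 36.3
eef_pos: [0.5387, -0.1745, 0.1148]
tool_rot: [-0.021, 0.999, 0.001, 0.048]
contact_force: [-0.7, -0.7, -2.0]
gripper_width: 0.551
```

```bash
 python3 s.py 49
```

```text
t 36.3 p [ 0.5387 -0.1745  0.1148] yaw -0.0 tilt [ 0.0966  0.0425 -0.9944] F [-0.75 -0.69 -1.96] M [-0.056  0.126 -0.026] g 0.5507
plate slope 1491 [-0.0213  0.0184  0.0991]
tcp [ 0.5387 -0.1745  0.1148] plate y -0.2057 -0.1456 cy -0.1756 front x 0.553 z 0.0992
barrel y med -0.1754 x 0.5288 0.5527
```

View pics/w49c.png

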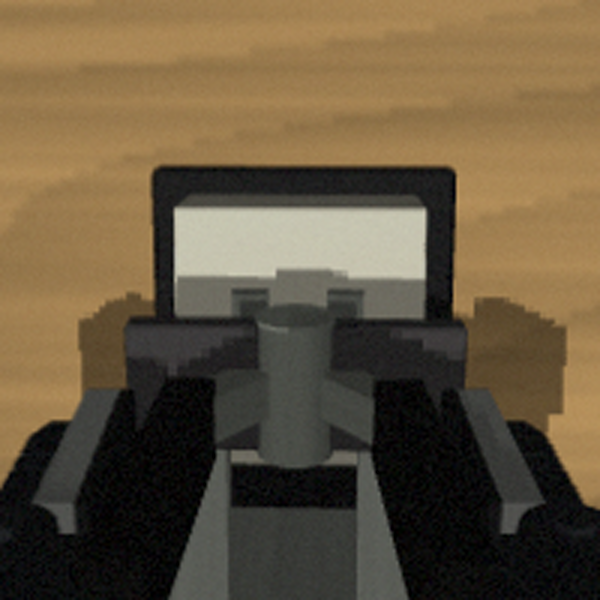

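>>> apply_moves(increments=[47,-6,-0.4,-0.5,0,47,-6,0,-0.5,0,47,-5,0,-0.5,0,47,-4,0,-0.4,0,47,-2,0,-0.2,0])

```text
t: 36.98
eef_pos: [0.513, -0.1744, 0.1148]
tool_rot: [-0.021, 0.999, 0.001, 0.048]
contact_force: [0.7, 0.2, -0.9]
gripper_width: 0.552
```

```bash
 python3 s.py 50
```

```text
t 36.98 p [ 0.513  -0.1744  0.1148] yaw -0.03 tilt [ 0.0959  0.0423 -0.9945] F [ 0.69  0.17 -0.95] M [-0.031  0.095 -0.001] g 0.5519
plate slope 1484 [-0.0186  0.0191  0.099 ]
tcp [ 0.513  -0.1744  0.1148] plate y -0.2055 -0.1454 cy -0.1755 front x 0.5272 z 0.0991
barrel y med -0.1755 x 0.5033 0.5268
```

View pics/w50c.png

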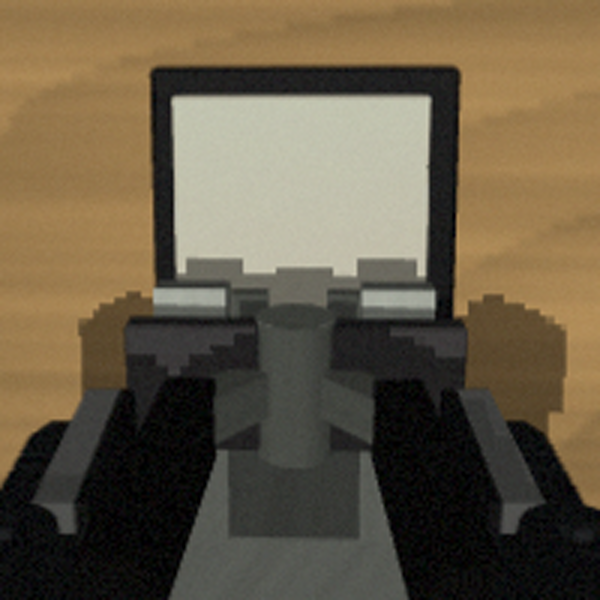

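>>> apply_moves(increments=[47,-0.2,-0.2,3,0,47,-0.2,0,3,0,47,-0.2,0,2,0,47,-0.1,0,1.5,0])

```text
t: 37.52
eef_pos: [0.5136, -0.1737, 0.1047]
tool_rot: [-0.021, 0.999, 0.001, 0.048]
contact_force: [-0.4, 0.0, 2.3]
gripper_width: 0.552
```

```bash
 python3 s.py 51
```

```text
t 37.52 p [ 0.5136 -0.1737  0.1047] yaw -0.02 tilt [ 0.0963  0.0424 -0.9944] F [-0.44  0.01  2.26] M [ 0.067  0.056 -0.017] g 0.5524
plate slope 1482 [-0.0363  0.0008  0.0891]
tcp [ 0.5136 -0.1737  0.1047] plate y -0.2047 -0.1448 cy -0.1748 front x 0.5285 z 0.0888
barrel y med -0.1745 x 0.5041 0.5276
```

>>> apply_moves(increments=[47,-0.3,0,1,0,47,-0.3,0,1,0,47.5,0,0,0.5,0])

```text
t: 37.95
eef_pos: [0.5161, -0.1734, 0.1041]
tool_rot: [-0.021, 0.998, 0.001, 0.051]
contact_force: [-0.3, -0.0, 1.3]
gripper_width: 0.558
```

```bash
 python3 s.py 52
```

```text
t 37.95 p [ 0.5161 -0.1734  0.1041] yaw 0.02 tilt [ 0.1018  0.0418 -0.9939] F [-0.26 -0.01  1.31] M [0.044 0.202 0.037] g 0.5585
plate slope 1149 [-0.1054 -0.0013  0.0887]
tcp [ 0.5161 -0.1734  0.1041] plate y -0.2045 -0.1447 cy -0.1746 front x 0.5284 z 0.088
barrel y med -0.1743 x 0.5067 0.528
```

View pics/w52c.png

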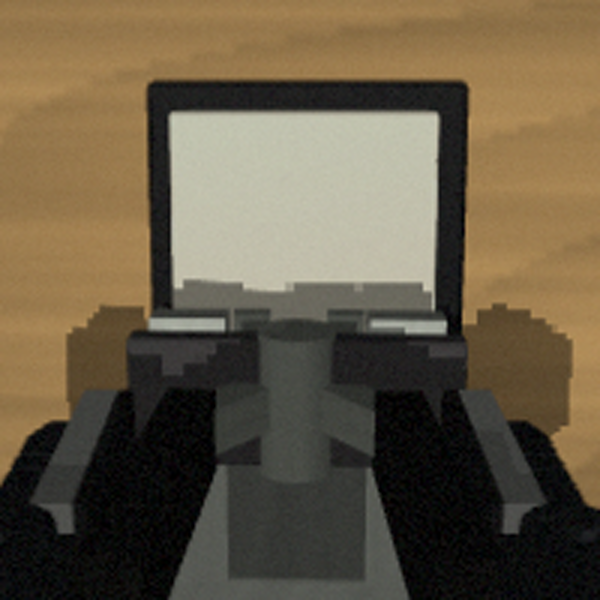

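>>> apply_moves(increments=[49,0,0,0,0,51,0,0,0,0,54,0,0,0,0,60,0,0,0,0,68,0,0,0,0,76,0,0,0,0])

```text
t: 38.75
eef_pos: [0.5151, -0.1737, 0.1032]
tool_rot: [-0.021, 0.999, 0.001, 0.05]
contact_force: [0.3, -0.3, 0.4]
gripper_width: 0.893
```

```bash
 python3 s.py 53
```

```text
t 38.75 p [ 0.5151 -0.1737  0.1032] yaw -0.01 tilt [ 0.0999  0.0418 -0.9941] F [ 0.28 -0.34  0.4 ] M [-0.029  0.139  0.019] g 0.8932
plate slope 1229 [-0.1008 -0.0012  0.0878]
tcp [ 0.5151 -0.1737  0.1032] plate y -0.2043 -0.1445 cy -0.1744 front x 0.5284 z 0.087
barrel y med -0.1746 x 0.5058 0.5273
```

View pics/w53.png

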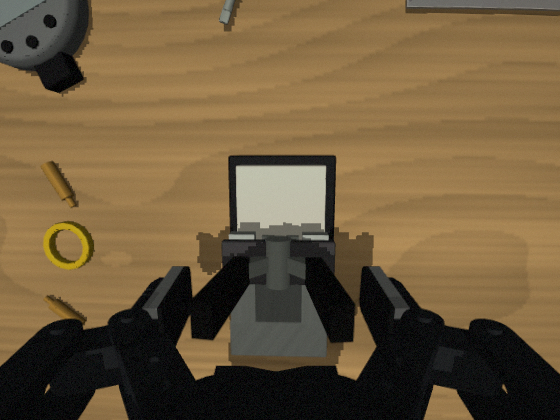

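>>> apply_moves(increments=[82,0,0,0,0,85,0.5,-0.2,-5,0,85,1,-0.4,-10,0,85,1.5,-0.6,-15,0,85,2,-0.8,-20,0,85,2,-0.8,-20,0,85,2,-0.8,-20,0,85,2,-0.8,-20,0,85,-20,0,-10,0,85,-20,0,0,0,85,0,0,0,0])

```text
t: 40.17
eef_pos: [0.4742, -0.1746, 0.2322]
tool_rot: [-0.02, 0.998, 0.001, 0.054]
contact_force: [0.1, 0.8, -0.2]
gripper_width: 0.993
```

```bash
 python3 - <<'E'
from h import *
o=st();T=tool_T(o);p,d=read_camera("wrist");cv2.imwrite("pics/w54.png",p);X=cloud("wrist",d,T)
for n in("scene","top"):
    q,dd=read_camera(n);cv2.imwrite(f"pics/{n}9.png",q);np.save(f"pics/{n}9.npy",dd)
for sg in(-1,1):
    m=(X[...,2]>.146)&(X[...,2]<.156)&(sg*(X[...,1]+.175)>0)&(abs(X[...,1]+.175)<.05);q=X[m];print(sg,m.sum(),q.mean(0).round(4),q.min(0).round(4),q.max(0).round(4))
m=(X[...,2]>.083)&(X[...,2]<.09)&(abs(X[...,0]-.515)<.02)&(abs(X[...,1]+.175)<.035);print(cv2.minAreaRect((X[m][:,:2]*1000).astype(np.float32)))
a=cv2.imread("pics/scene9.png");b=cv2.imread("pics/top9.png")
cv2.imwrite("pics/fin.png",np.hstack([cv2.resize(crop(a,375,150,445,225,7),(400,480)),cv2.resize(crop(b,105,245,190,325,7),(400,480))]))
E
```

```text
t 40.17 p [ 0.4742 -0.1746  0.2322] yaw 0.01 tilt [ 0.1079  0.0393 -0.9934] F [ 0.15  0.75 -0.24] M [-0.054  0.103 -0.047] g 0.9932
-1 244 [ 0.5145 -0.1985  0.1502] [ 0.5077 -0.2027  0.1461] [ 0.5211 -0.1941  0.1526]
1 253 [ 0.5142 -0.151   0.15  ] [ 0.5073 -0.1554  0.1461] [ 0.5209 -0.1464  0.1522]
((512.9834594726562, -175.41278076171875), (27.421138763427734, 59.11287307739258), 2.4910449981689453)
```

View pics/w54.png

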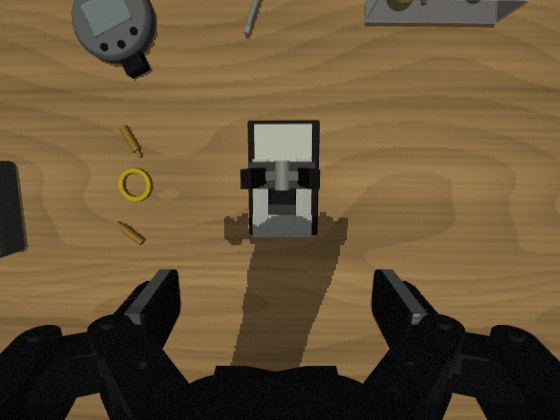

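View pics/fin.png

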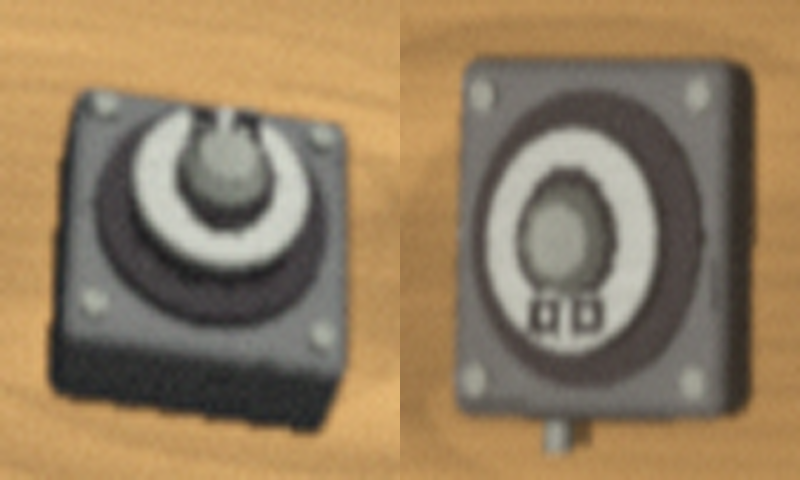

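View pics/scene9.png

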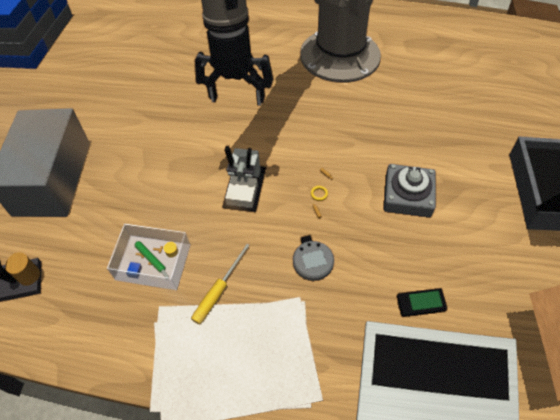

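```bash
 python3 - <<'E'
from h import *
for n in("top","scene"):
    for s in("0","9"):
        d=np.load(f"pics/{n}{s}.npy");p=cv2.imread(f"pics/{n}{s}.png");X=cloud(n,d);c=np.array([.4715,.2035]) if n=="top" else np.array([.477,.2035])
        r=np.hypot(X[...,0]-c[0],X[...,1]-c[1]);m=(r>.024)&(r<.031)&(p.max(2)>130);print(n,s,m.sum(),np.nanmedian(X[m][:,2]).round(4), "top",np.nanmedian(X[r<.008][:,2]).round(4))
o=st();print(hand_in())
E
```

```text
top 0 356 0.0716 top 0.0832
top 9 322 0.0673 top 0.0833
scene 0 201 0.0707 top 0.0833
scene 9 168 0.0667 top 0.0834
t 40.33 p [ 0.4762 -0.1743  0.2321] yaw 0.07 tilt [ 0.1087  0.0397 -0.9933] F [-0.35 -0.15  0.38] M [-0.01   0.096  0.05 ] g 0.9959
the job is handed in; nothing more can be done
None
```

The retaining ring is shut in the spindle's groove and holding the collar down. The empty pliers are back upright in the fork with the gripper clear of them, and I handed the job in at about 40 s.

**How it went:** I took the ring up on the pliers and spread it to a handle gap of about 30.5 mm. I then slid it over the spindle and pressed the collar down with it, briefly to its stop. The highest force I read was about 15 N on the collar. I eased the ring shut under the land, drew the pins out and returned the pliers.

**Final checks:**
- **Collar:** it sits 4.0 to 4.3 mm lower than at the start (wrist, top and scene cameras). Nominal is about 4.5 mm, and the depth readings are good to a few tenths.
- **Ring:** it is level, and its measured outer radius of 18.8 mm against 19 mm means it is shut. Its centre is about 1 mm off the axis in x and in y, roughly the play the groove allows.
- **Pliers:** the handle tops are within 0.5 mm of where they started.
- **Other things on the bench:** they look unmoved in the scene picture; I did not measure them.

**What did not go smoothly:**
- My first lift from the fork was with the ring fully spread. It caught with about 9 N, so I lowered it and pulled it out with only a small lift.
- The ring drooped on the pins by up to 0.24 rad during the carry.
- It first shut off-centre. I raised it and pressed it down again once, then opened and closed it several times while pulling it towards the axis before it shut fully.
- The tool ended tilted by about 0.1 rad, and the pliers slipped a little in the grip. They levelled again once seated on the fork.

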